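Load the tempering block and hold the probe free in its guide

TASK

Put the two steel pellets from the mat into the two open wells at the front of the aluminium block, one upright in each, right down on the floor of the well. Then take the temperature probe out of its stand by the square grip and lower its stem through the guide hole in the bridge, without ever touching the block, bridge or hole wall with it, until the tip is well inside the pocket below but not on its floor. Finish while still holding the probe there, upright, still and in the middle of the hole; leave everything else where it stands.

Things in the scene. Friction and masses are not known exactly. Their poses are not given: they have to be found in the camera images.
- block: fixed bare aluminium tempering block, 130 (x) x 130 (y) x 35 mm high, on the worktop; origin at the centre of its underside, z up, x towards the guide bridge. In its top, near its -x side, two pellet wells (30 mm wide, 14 mm deep, floors 21 mm above the worktop, 2 mm chamfer), and under the bridge one probe pocket (32 mm wide, 24 mm deep)
- well_left (a point): centre of the mouth of one pellet well, level with the top of the block (35 mm above the worktop); in the block's frame at x -34, y +38 mm
- well_right (a point): centre of the mouth of the other pellet well, level with the top of the block; in the block's frame at x -34, y -38 mm
- guide_mouth (a point): centre of the upper mouth of the guide hole (upright, 18 mm wide, 16 mm long), 90 mm above the worktop, in the block's frame at x 36, y 0 mm. Bridge: bar 36 (x) x 112 (y) x 16 mm on two posts at y +-46 mm, each with a screw head 5 mm high on top. The probe pocket is straight below: its mouth 55 mm and its floor 79 mm below this point
- stand: fixed grey parking stand of the probe: foot 80 (x) x 90 (y) x 8 mm, two posts, and a top plate 40 (x) x 80 (y) mm whose upper face is 112 mm above the worktop, with a 15 mm hole through which the stem hangs; origin at the centre of the underside
- probe: cordless temperature probe, about 70 g, hanging upright in the stand: steel stem 8 mm thick, 100 mm long; above it a round collar 29 mm across, 4 mm thick, that rests on the stand; above that a white square grip 20x20 mm, from 104 to 166 mm above the tip, flat sides across its own x and y. Origin at the tip, z up along the stem
- probe_tip (a point): the lower end of the probe's stem, on its axis (origin of the probe)
- probe_handle (a point): point on the probe's axis in the square grip, 138 mm above the tip: where to pinch it
- mat: fixed flat grey mat, 120 (x) x 170 (y) x 3 mm, on which the two pellets stand; origin at the centre of its underside
- pellet_a: loose plain steel pellet, an upright cylinder 22 mm across and 44 mm tall, about 120 g, on the mat; origin at the centre of its underside, z up
- pellet_b: loose pellet just like the other one
- cap: white ribbed screw cap, 34 mm across, 15 mm high, lying on the mat behind the line of the two pellets; bystander; origin at the centre of its underside
- tweezers: metal forceps, 25x131x9 mm, lying on the worktop on the robot's side of the probe stand; bystander; origin at the centre of its underside
- kitchen_timer: white timer, 63x63x21 mm, at the back; bystander; origin at the centre of its underside
- jar: clear glass jar, 60 mm across, 82 mm high, at the back; bystander; origin at the centre of its underside
- tape: roll of tape lying flat, 68 mm across, 18 mm high, at the back; bystander; origin at the centre of its underside

How it is judged:
By the outcome, as a careful person would: the job done as asked, in the order asked, and still so for the second after the job is handed in, while the arm keeps its last pose, push and grip.
It also fails if it takes over 72 s, if anything falls off the work surface, if the arm or the gripper's body presses on something with over 40 N, if the wrist force passes 120 N, or if a joint passes its speed limit or range.

ROBOT

A 6-joint arm with a two-finger parallel gripper is mounted at the origin on a cart in front of the work surface, level with it; the furniture and walls round the work are solid. World frame = base frame: x ahead of the robot, y to its left, z up, the work surface at z = 0. Lengths are in m, angles in rad, forces in N, time in s.
With the tool pointing down it reaches from about 0.225 to 0.875 m from the base axis. Payload 3.4 kg.
Tool frame: the origin (TCP) lies between the finger pads; the fingertips stand 11 mm ahead of it and the grasp point (between the pads) lies 8 mm behind it; z points along the fingers, y is the direction in which the jaws open and shut (so a half turn about z gives the same grasp; the last joint's range is limited). The gripper opens to 85 mm and grips with 20 to 120 N. Pads are 22 mm wide; open, the fingers measure 114 mm over their backs; the gripper's body (76 mm by 85 mm) begins 54 mm behind the grasp point. The pads swing forward as they close: fully open they stand 13 mm farther back than shut.
Start: joints at [-1.317, 0.276, 1.505, -0, 1.361, -0.121], TCP at [0.211, -0.535, 0.242] pointing down, gripper open.
Joint ranges: [-2.89, 2.89], [-0.75, 2.08], [0.22, 2.7], [-1.18, 4.32], [0.11, 2.71], [-2.7, 2.7]. Speed limits (rad/s): [2.57, 2.57, 3.14, 3.14, 3.14, 3.14].

INTERFACE

Orientations are given as a unit quaternion [w, x, y, z].
In Python, from rig import manip gives the robot as it stands. The module is installed in compiled form; this text tells all that it offers.
- The arm moves only by the tool move_arm, never from a script. Its argument "series" is a list that holds one entry, the list of rows, each a list of 7 numbers: the shift along the world's x, y, z in m, then the turn, a rotation vector about the world's x, y, z in rad, then the finger opening in m, from 0 to 0.0854. A call has 1 to 20 rows; each row shifts and turns the commanded pose from where the row before left it; what a row does not reach is not made up. A row lasts 1/12 s, in which the tool goes at most 41.7 mm and 7.16 degrees, less where a joint would pass 70% of its speed; a pose out of reach is approached as far as the arm can. A call with a gripper value outside its range is refused whole. The fingers move at their own pace and stop on an object; "newtons" is the grip in N (left out, the last holds). Time passes only in rows, so rows that do not move let the fingers close. It gives the time, the measured TCP pose, the force and the opening at its end, in the units of the state.
- manip.get_state(): the state, without advancing time (a new reading comes with each control period).
- manip.get_image(name): name is "side" or "top"; returns a dict with "color" (384x512x3 uint8, red, green, blue), "fx", "fy", "cx", "cy" (pixels), "k1" (the pictures are not rectified: a ray, as slopes to the right and down, at radius r is drawn at 1 + k1 r^2 times it, then the intrinsics apply), "R" (3x3) and "t" (3): a world point X has camera coordinates R X + t. Camera axes: x right, y down, z forward; pixel columns grow to the right and rows downward; lengths in m; the calibration is good to about 2 mm. A picture is of the moment at which its call begins. There is no depth.
- manip.sign_off(): hands the job in, once; it reports no verdict.
The state is a dict: "clock": time; "qpos": joint angles; "qd": joint speeds; "effort": joint torques, N m; "position": TCP position; "ee_rot": TCP orientation; "contact_force": force on the tool from outside, world axes, zero at the start; "moment": the same for the moment, N m; "width": finger opening in m.
Only numpy, scipy, OpenCV 4.12 (cv2) and the standard library are available. Lean on these libraries where they do the work, as an engineer would, in place of code of your own. Each camera call takes 0.05 s, during which the arm holds its last target.

## Working session

There is one attempt and no reset: what is moved stays moved. The work goes in short steps, Python scripts to look and compute and a tool call to move; the robot and the scene stay as the last step left them, time stands still between calls to the robot, and variables do not carry over. Pictures are saved under pics/ and viewed, and the job is handed in when it is done.

Besides the shell and the picture viewer there is one more tool, called after ">>>" as name(argument=value, ...), one argument or row to a line, values as JSON. move_arm: Moves the arm, as the interface text tells. Its arguments: {"type":"object","properties":{"series":{"type":"array"},"newtons":{"type":"number"}},"required":["series"]}

```bash
ls; mkdir -p pics; python3 - <<'E'
from rig import manip
import cv2
s=manip.get_state(); print({k:(v if not hasattr(v,'round') else v) for k,v in s.items()})
for n in ("side","top"):
    d=manip.get_image(n); cv2.imwrite(f"pics/{n}0.png",d["color"][:,:,::-1])
    print(n,d["fx"],d["fy"],d["cx"],d["cy"],d["k1"],d["R"],d["t"])
E
```

```text
pics
{'clock': 0.0, 'qpos': array([-1.31698874e+00,  2.76617546e-01,  1.50612533e+00, -3.46813127e-05,
        1.36070872e+00, -1.21003288e-01]), 'qd': array([ 4.30017089e-04,  1.99502412e-04, -3.62362014e-04, -5.72465042e-04,
       -5.55335586e-05,  5.74622315e-04]), 'effort': array([-7.25951340e-04, -4.16778338e+01, -2.45805126e+01, -2.84399339e-04,
        1.09666813e-02,  2.30703286e-06]), 'position': array([ 0.21035926, -0.53459447,  0.24142995]), 'ee_rot': array([-9.26295997e-04,  9.82489835e-01,  1.86313876e-01, -7.85920675e-05]), 'contact_force': array([0.48819578, 0.29684649, 0.64694458]), 'moment': array([ 0.00201337,  0.01480704, -0.00875457]), 'width': 0.0853745255115799}
side 413.74302398907776 413.74302398907776 258.6012295183974 194.37929697365655 -0.018031815266481687 [[ 0.88546598 -0.46453633 -0.01248963]
 [-0.27404808 -0.50028797 -0.82134621]
 [ 0.37529674  0.73069689 -0.57029327]] [-0.53964295  0.23464764  0.9854705 ]
top 424.0645545407194 424.0645545407194 260.5626518059977 181.95605541819302 0.042710687550374216 [[ 0.1255397  -0.99208419  0.00295799]
 [-0.97104865 -0.12348753 -0.20448802]
 [ 0.2032346   0.02279901 -0.9788646 ]] [-0.11331596  0.58668711  0.96892652]
```

View pics/side0.png

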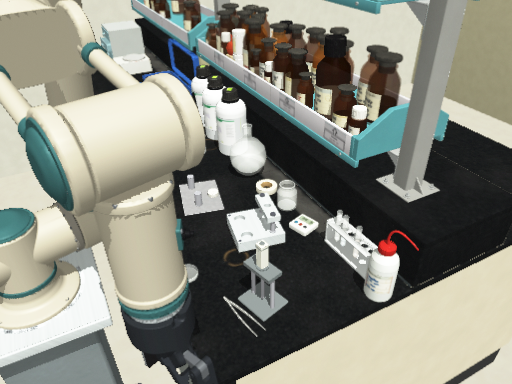

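View pics/top0.png

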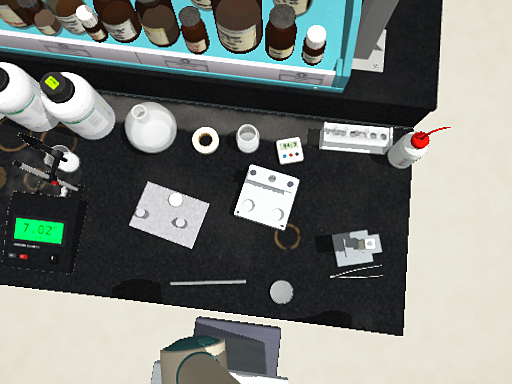

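The side view shows the stand at (263,285), the block at (256,225) and the mat at (200,197). In the top view the block is at (267,197), the mat at (170,213) and the stand at (357,247). I'll zoom in on both.

```bash
python3 - <<'E'
import cv2
t=cv2.imread("pics/top0.png"); s=cv2.imread("pics/side0.png")
a=cv2.resize(t[155:255,120:220],None,fx=4,fy=4,interpolation=cv2.INTER_CUBIC)
b=cv2.resize(t[155:255,220:320],None,fx=4,fy=4,interpolation=cv2.INTER_CUBIC)
cv2.imwrite("pics/z1.png",cv2.hconcat([a,b]))
c=cv2.resize(t[205:305,310:410],None,fx=4,fy=4,interpolation=cv2.INTER_CUBIC)
d=cv2.resize(s[160:260,160:260],None,fx=4,fy=4,interpolation=cv2.INTER_CUBIC)
cv2.imwrite("pics/z2.png",cv2.hconcat([c,d]))
d=cv2.resize(s[185:325,215:315],None,fx=4,fy=4,interpolation=cv2.INTER_CUBIC)
cv2.imwrite("pics/z3.png",d)
E
```

```text
(no output)
```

View pics/z1.png

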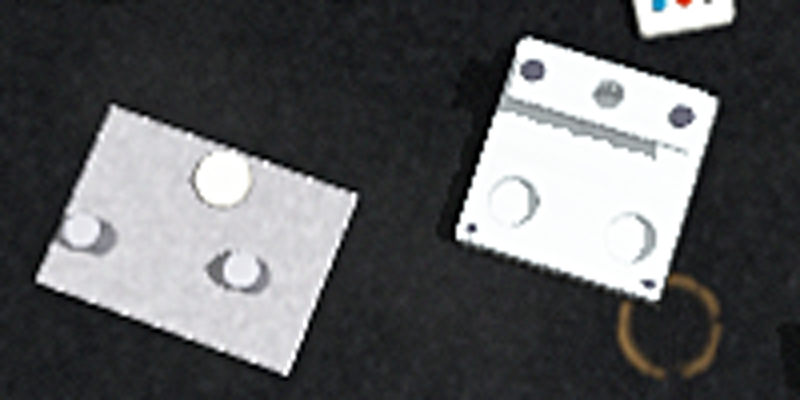

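View pics/z2.png

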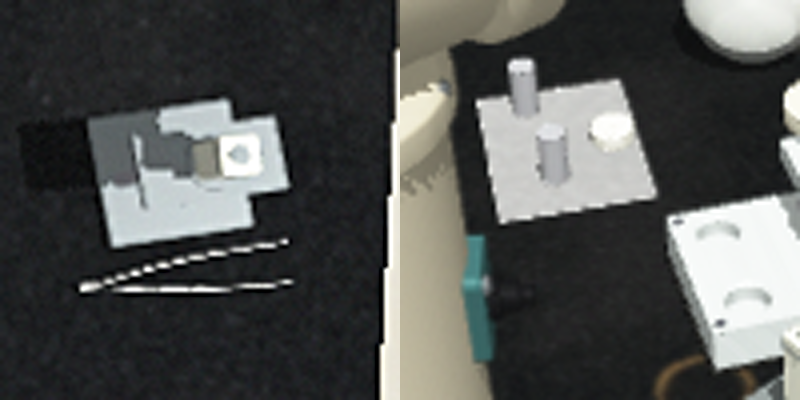

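View pics/z3.png

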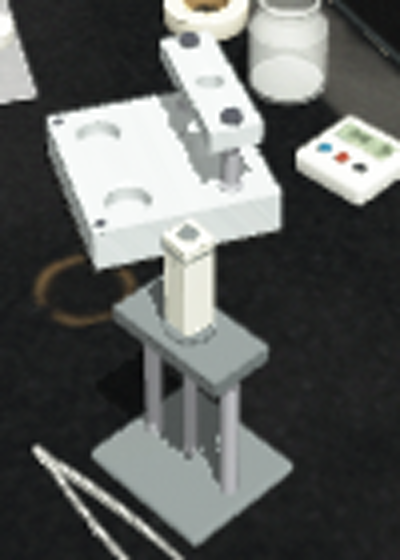

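The zooms show these top-view pixels:

| Feature | Top-view pixel |
|---|---|
| Pellets | ~(141,212) and (180,222) |
| Wells | ~(248,205) and (277,214) |
| Guide hole | ~(272,178) |
| Bridge screws | (253,172), (290,184) |
| Probe top | ~(370,243) |

The next step is to refine them with masks and contours, then cast rays.

```bash
cat > h.py <<'E'
import numpy as np, cv2
from rig import manip
def undist(d,uv):
    uv=np.atleast_2d(np.array(uv,float)); k=np.array([[d["fx"],0,d["cx"]],[0,d["fy"],d["cy"]],[0,0,1]])
    return cv2.undistortPoints(uv.reshape(-1,1,2),k,np.array([d["k1"],0,0,0,0.])).reshape(-1,2)
def ray(d,uv):
    n=undist(d,uv); R=np.array(d["R"]);t=np.array(d["t"])
    return -R.T@t, np.c_[n,np.ones(len(n))]@R
def plane(d,uv,z):
    c,r=ray(d,uv); return c+r*((z-c[2])/r[:,2])[:,None]
def proj(d,X):
    X=np.atleast_2d(np.array(X,float)); R=np.array(d["R"]);t=np.array(d["t"])
    k=np.array([[d["fx"],0,d["cx"]],[0,d["fy"],d["cy"]],[0,0,1]])
    return cv2.projectPoints(X,cv2.Rodrigues(R)[0],t,k,np.array([d["k1"],0,0,0,0.]))[0].reshape(-1,2)
def two(d1,p1,d2,p2):
    c1,r1=ray(d1,p1);c2,r2=ray(d2,p2);r1=r1[0];r2=r2[0]
    a=np.linalg.lstsq(np.c_[r1,-r2],c2-c1,rcond=None)[0]
    x1=c1+a[0]*r1;x2=c2+a[1]*r2
    return (x1+x2)/2,np.linalg.norm(x1-x2)
def zoom(d,x0,y0,w,h,f,name):
    im=d["color"][y0:y0+h,x0:x0+w,::-1]; cv2.imwrite(name,cv2.resize(im,None,fx=f,fy=f,interpolation=cv2.INTER_CUBIC))
E
cat > m1.py <<'E'
from h import *
np.set_printoptions(precision=4,suppress=True)
t=manip.get_image("top"); s=manip.get_image("side")
g=cv2.cvtColor(t["color"],cv2.COLOR_RGB2GRAY)
print(g[160:192,240:302:1][::2,::2])
print("wells");print(g[198:222:1,240:290][:, ::1])
E
python3 - <<'E'
import sys; sys.path.insert(0,'.')
from h import *
np.set_printoptions(precision=4,suppress=True,linewidth=400,threshold=100000)
t=manip.get_image("top"); s=manip.get_image("side")
import pickle; pickle.dump((t,s),open('i0.pkl','wb'))
g=cv2.cvtColor(t["color"],cv2.COLOR_RGB2GRAY)
print("bridge");print(g[165:190,246:300])
print("pell");print(g[203:230,132:192])
E
```

```text
bridge
[[ 28  22   9  48 255 255 255 255 255 201  55  46   4   5  14  23  26  28  30  31  25  24  32  28  28  27  24  28  30  28  27  26  27  25  21  16  11  10  25  29  22  22  23  30  27  28  25  29  30  29  24  28  32  29]
 [ 21  19   0 208 255 255 255 255 255 255 254 255 198 127  58   2   3  13  24  25  29  25  29  27  32  32  31  30  29  29  30  27  28  34  34  27  27  20  23  24  23  26  26  31  35  32  30  33  34  27  29  30  29  23]
 [ 19  12   0 255 255 254 253 253 255 255 255 255 255 255 255 196 198  57   0   4  15  24  22  27  26  31  32  26  26  29  31  26  27  35  32  24  26  25  24  25  27  28  24  31  35  31  32  29  31  34  30  35  33  28]
 [ 14   1   0 255 255 255 255 255 255 255 254 254 255 255 255 255 255 255 255 204  60   0   0   7  19  19  25  24  23  30  29  20  28  30  26  29  33  27  29  28  34  29  28  28  34  27  29  28  28  33  34  34  29  32]
 [ 19   0  88 255 255 254 238 238 243 255 255 253 252 252 253 255 255 255 255 255 254 255 204  56  52   1   5  11  22  31  24  19  26  28  33  32  42  34  32  28  31  28  29  31  27  28  26  32  27  31  34  31  29  30
[... 10249 characters left out ...]
 219 218 213 217 223 219 213 211 209 207 206 204 204 207 212 213 217 217 215 208 208 209 214 218 218 214 207 198 202 209 214 215 207 208 221 229 221 162 170 164 171 126  97 106 117 127 155 206 216 203 208 209 206]
 [ 25  16   5  16  79 165 197 201 216 222 215 221 221 214 209 209 213 209 207 206 205 208 210 211 213 212 211 214 214 216 217 218 216 209 205 207 205 210 213 210 213 226 224 214 215 224 223 221 200 174 168 173 176 206 225 217 204 203 209 212]
 [ 26  24  28  21  11   7  26  89 165 203 224 238 220 215 213 215 213 207 209 211 214 212 206 207 210 211 212 220 219 217 217 216 213 212 211 214 208 207 209 215 214 223 222 213 208 215 215 212 212 219 222 218 217 223 221 215 204 206 214 219]]
```

```bash
cat > m1.py <<'E'
from h import *
import pickle
np.set_printoptions(precision=4,suppress=True,linewidth=200)
t,s=pickle.load(open('i0.pkl','rb'))
def blob(d,box,lo,hi,f=8,mn=20):
    x0,y0,x1,y1=box; g=cv2.cvtColor(d["color"],cv2.COLOR_RGB2GRAY)[y0:y1,x0:x1]
    g=cv2.resize(g,None,fx=f,fy=f,interpolation=cv2.INTER_LINEAR)
    m=cv2.inRange(g,lo,hi); n,l,st,c=cv2.connectedComponentsWithStats(m,connectivity=4)
    out=[]
    for i in range(1,n):
        if st[i,4]>mn*f*f:
            cc=(c[i]+.5)/f-.5+[x0,y0]
            out.append((np.round(cc,2),st[i,4]/f/f,st[i,2]/f,st[i,3]/f))
    return out
T={"scrL":(247,168,258,177),"scrR":(285,180,295,188),"hole":(265,172,279,184)}
P={}
for k,b in T.items():
    o=blob(t,b,0,190 if k!="hole" else 215,mn=10); print(k,o); P[k]=o[0][0]
L=plane(t,P["scrL"],.095)[0];R=plane(t,P["scrR"],.095)[0];H=plane(t,P["hole"],.090)[0]
print(L,R,"dist",np.linalg.norm(L-R),"mid",(L+R)/2,"hole",H)
for k,b in {"pa":(134,207,147,219),"pb":(175,216,187,228)}.items():
    o=blob(t,b,223,255,mn=8);print(k,o)
    for q in o: print(plane(t,q[0],.047))
for n,b in {"wellL":(238,195,258,215),"wellR":(268,205,288,225)}.items():
    x0,y0,x1,y1=b;print(n);print(cv2.cvtColor(t["color"],cv2.COLOR_RGB2GRAY)[y0:y1,x0:x1])
# block outline
g=cv2.cvtColor(t["color"],cv2.COLOR_RGB2GRAY); m=(g>140).astype(np.uint8); m[:, :225]=0;m[:,305:]=0;m[:164]=0;m[232:]=0
n,l,st,c=cv2.connectedComponentsWithStats(m); i=1+np.argmax(st[1:,4]); 
cn=max(cv2.findContours((l==i).astype(np.uint8),cv2.RETR_EXTERNAL,cv2.CHAIN_APPROX_NONE)[0],key=cv2.contourArea)
print("blk",cv2.approxPolyDP(cn,4,True).reshape(-1,2))
E
python3 m1.py
```

```text
scrL [(array([247.37, 170.8 ]), np.float64(12.734375), np.float64(2.25), np.float64(8.5)), (array([252.7 , 172.13]), np.float64(29.546875), np.float64(6.5), np.float64(5.75))]
scrR [(array([289.8, 183.7]), np.float64(30.484375), np.float64(6.875), np.float64(6.0))]
hole [(array([271.72, 178.08]), np.float64(45.46875), np.float64(8.125), np.float64(7.125))]
[ 0.6119 -0.0051  0.095 ] [ 0.5937 -0.1079  0.095 ] dist 0.10434954984140936 mid [ 0.6028 -0.0565  0.095 ] hole [ 0.6028 -0.0642  0.09  ]
pa [(array([140.07, 211.92]), np.float64(43.03125), np.float64(7.75), np.float64(7.5))]
[[0.4891 0.2411 0.047 ]]
pb [(array([179.9 , 221.84]), np.float64(49.1875), np.float64(8.375), np.float64(8.25))]
[[0.4773 0.1421 0.047 ]]
wellL
[[  2  27 255 255 252 252 252 253 253 253 253 252 251 251 251 251 251 251 251 252]
 [  0 200 255 255 252 251 252 252 253 253 253 253 253 253 253 252 252 251 251 251]
 [  0 254 255 254 252 252 252 252 253 254 255 255 255 254 254 253 253 252 252 252]
 [ 30 255 255 253 252 252 253 253 252 251 246 252 254 255 255 254 253 253 253 253]
 [207 255 255 252 252 253 252 239 208 
[... 2306 characters left out ...]
 251 251 254 254 254 254 254 255 255 180 165 173 228 255 255 255 255]
 [253 253 253 253 249 251 254 254 254 255 255 250 172 172 208 255 255 255 255 255]
 [253 253 254 254 252 248 249 252 254 255 244 170 171 230 254 255 255 255 255 231]
 [253 253 253 254 254 252 250 251 248 250 209 227 240 255 255 255 254 255 255 135]
 [254 254 253 253 253 254 254 253 250 250 251 255 255 255 254 254 254 255 255  98]
 [255 254 254 254 253 253 253 254 254 254 255 255 255 255 254 254 255 255 255  63]
 [255 255 255 255 254 254 254 254 254 253 254 255 255 255 255 255 255 255 225  51]
 [255 255 255 255 255 255 255 254 254 254 255 255 250 245 247 255 255 255 102  68]]
blk [[250 165]
 [234 214]
 [284 229]
 [298 179]]
```

```bash
cat > m2.py <<'E'
from h import *
import pickle
np.set_printoptions(precision=4,suppress=True,linewidth=200)
t,s=pickle.load(open('i0.pkl','rb'))
L,R=plane(t,[[252.7,172.13],[289.8,183.7]],.095); H=plane(t,[271.72,178.08],.09)[0]
m=(L+R)/2; d=L-R; yaw=np.arctan2(-d[0],d[1]); print("dist",np.linalg.norm(d),"mid",m,"hole",H,"yaw",np.degrees(yaw))
c=np.r_[(m+H)[:2]/2]; Rz=np.array([[np.cos(yaw),-np.sin(yaw)],[np.sin(yaw),np.cos(yaw)]])
W=lambda x,y,z: np.r_[c+Rz@np.array([x-.036,y]),z]
wl=W(-.034,.038,.035);wr=W(-.034,-.038,.035);print("wells",wl,wr,proj(t,[wl,wr]))
k=[W(sx*.065,sy*.065,.035) for sx,sy in((-1,1),(-1,-1))];print("corners pred",proj(t,k), proj(t,[W(.054,.056,.09),W(.054,-.056,.09)]))
cs=plane(t,[[234.,214.5],[284.5,229]],.035);print("corner rays",cs,np.linalg.norm(cs[0]-cs[1]))
for d,n in((s,"side"),): print(n,"wells",proj(d,[wl,wr]),"hole",proj(d,W(.036,0,.09)),"scr",proj(d,[W(.036,.046,.095),W(.036,-.046,.095)]))
print("pell side",proj(s,[[.4891,.2411,.047],[.4773,.1421,.047],[.4891,.2411,.003],[.4773,.1421,.003]]))
for p in([237,212],[277,214],[248,205]):print(p,plane(t,p,.035))
f=4
im=cv2.resize(s["color"][160:300,160:330,::-1],None,fx=f,fy=f,interpolation=cv2.INTER_CUBIC)
def dot(X,col):
    for u in proj(s,X):
        q=((u-[160,160]+.5)*f).astype(int); cv2.drawMarker(im,tuple(map(int,q)),col,cv2.MARKER_CROSS,10,1)
dot([wl,wr,W(.036,0,.09)],(0,0,255));dot([W(.036,.046,.095),W(.036,-.046,.095)],(0,255,0));dot([[.4891,.2411,.047],[.4773,.1421,.047]],(0,0,255))
dot([W(.065*a,.065*b,.035) for a in(-1,1) for b in(-1,1)],(255,0,0))
cv2.imwrite("pics/ov_s.png",im)
im=cv2.resize(t["color"][155:255,130:310,::-1],None,fx=f,fy=f,interpolation=cv2.INTER_CUBIC)
s=t
def dot(X,col):
    for u in proj(t,X):
        q=((u-[130,155]+.5)*f).astype(int); cv2.drawMarker(im,tuple(map(int,q)),col,cv2.MARKER_CROSS,10,1)
dot([wl,wr,W(.036,0,.09)],(0,0,255));dot([W(.036,.046,.095),W(.036,-.046,.095)],(0,255,0));dot([[.4891,.2411,.047],[.4773,.1421,.047]],(0,0,255))
dot([W(.065*a,.065*b,.035) for a in(-1,1) for b in(-1,1)],(255,0,0))
cv2.imwrite("pics/ov_t.png",im)
E
python3 m2.py
```

```text
dist 0.09138503875176983 mid [ 0.602 -0.063  0.095] hole [ 0.6028 -0.0642  0.09  ] yaw -10.486662266788976
wells [ 0.5405 -0.0135  0.035 ] [ 0.5267 -0.0882  0.035 ] [[247.5756 204.8426]
 [277.0577 214.1908]]
corners pred [[233.1761 213.4549]
 [283.8875 229.6365]] [[251.2257 164.1641]
 [296.3321 178.1795]]
corner rays [[ 0.5126  0.0163  0.035 ]
 [ 0.493  -0.1104  0.035 ]] 0.1282844816792446
side wells [[238.882  217.4223]
 [246.2695 234.1779]] hole [[266.8452 204.5776]] scr [[261.6784 193.8106]
 [272.3551 212.9612]]
pell side [[189.8641 175.9953]
 [197.4425 192.4308]
 [191.3137 187.4619]
 [198.833  204.2688]]
[237, 212] [[0.5197 0.0099 0.035 ]]
[277, 214] [[ 0.5271 -0.088   0.035 ]]
[248, 205] [[ 0.5402 -0.0146  0.035 ]]
```

View pics/ov_s.png

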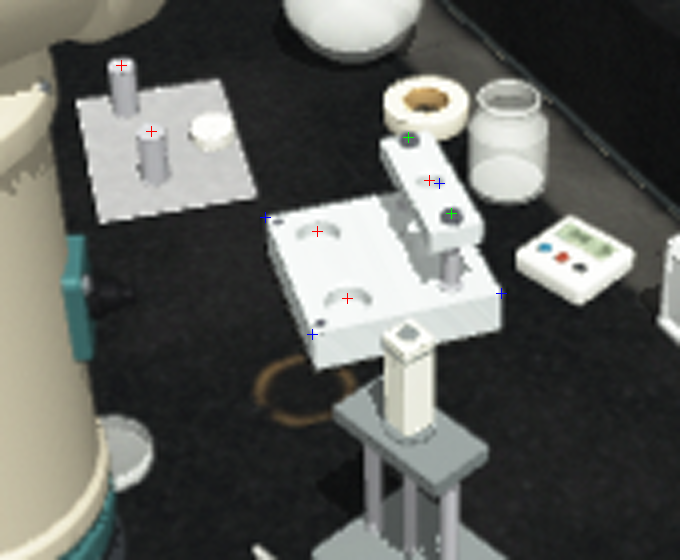

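View pics/ov_t.png

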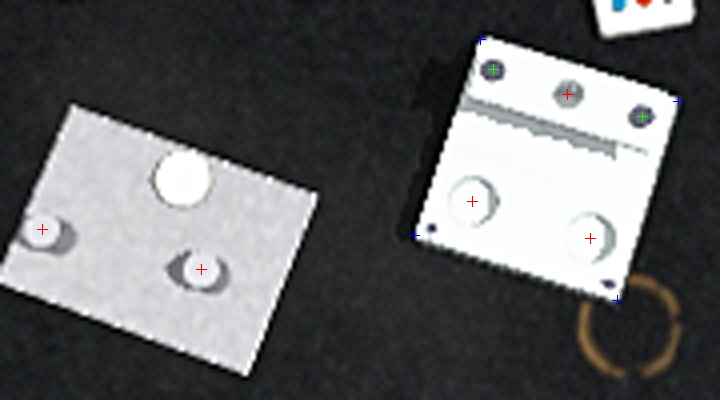

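Both overlays agree. Screw spacing measures 91.4 mm (should be 92) and the front block edge 128 mm (should be 130). Block yaw is -10.5°, and the wells, hole and pellet tops project onto the right spots in the side view. I'll go to pellet_b first, at about (0.477, 0.142).

>>> move_arm(
  series=[
    [[0.0113,0.0298,0,0,0,-0.0279,0.0854],[0.0113,0.0298,0,0,0,-0.0279,0.0854],[0.0113,0.0298,0,0,0,-0.0279,0.0854],[0.0113,0.0298,0,0,0,-0.0279,0.0854],[0.0113,0.0298,0,0,0,-0.0279,0.0854],[0.0113,0.0298,0,0,0,-0.0279,0.0854],[0.0113,0.0298,0,0,0,-0.0279,0.0854],[0.0113,0.0298,0,0,0,-0.0279,0.0854],[0.0113,0.0298,0,0,0,-0.0279,0.0854],[0.0113,0.0298,0,0,0,-0.0279,0.0854],[0.0113,0.0298,0,0,0,-0.0279,0.0854],[0.0113,0.0298,0,0,0,-0.0279,0.0854],[0.0113,0.0298,0,0,0,-0.0279,0.0854],[0.0113,0.0298,0,0,0,-0.0279,0.0854],[0.0113,0.0298,0,0,0,-0.0279,0.0854],[0.0113,0.0298,0,0,0,-0.0279,0.0854],[0.0113,0.0298,0,0,0,-0.0279,0.0854],[0.0113,0.0298,0,0,0,-0.0279,0.0854],[0.0113,0.0298,0,0,0,-0.0279,0.0854],[0.0113,0.0298,0,0,0,-0.0279,0.0854]],
  ],
)

```text
clock: 1.87
position: [0.4366, 0.0625, 0.2423]
ee_rot: [0.0, 0.996, -0.092, 0.0]
contact_force: [0.8, -0.7, 0.2]
width: 0.0852
```

>>> move_arm(
  series=[
    [[0.01,0.02,-0.02,0,0,0,0.0854],[0.01,0.02,-0.025,0,0,0,0.0854],[0.01,0.02,-0.025,0,0,0,0.0854],[0.0107,0.0196,-0.025,0,0,0,0.0854],[0,0,-0.02,0,0,0,0.07],[0,0,0,0,0,0,0.06],[0,0,0,0,0,0,0.06]],
  ],
)

```text
clock: 2.45
position: [0.4761, 0.1404, 0.1264]
ee_rot: [0.001, 0.996, -0.091, -0.002]
contact_force: [-0.5, 0.2, -0.3]
width: 0.0599
```

```bash
python3 - <<'E'
from h import *
s=manip.get_image("side"); t=manip.get_image("top")
im=s["color"]; zoom(s,120,100,200,140,4,"pics/a1.png"); zoom(t,120,140,120,120,4,"pics/a1t.png"); print(manip.get_state()["position"])
E
```

```text
[0.47777805 0.14019387 0.12842659]
```

View pics/a1.png

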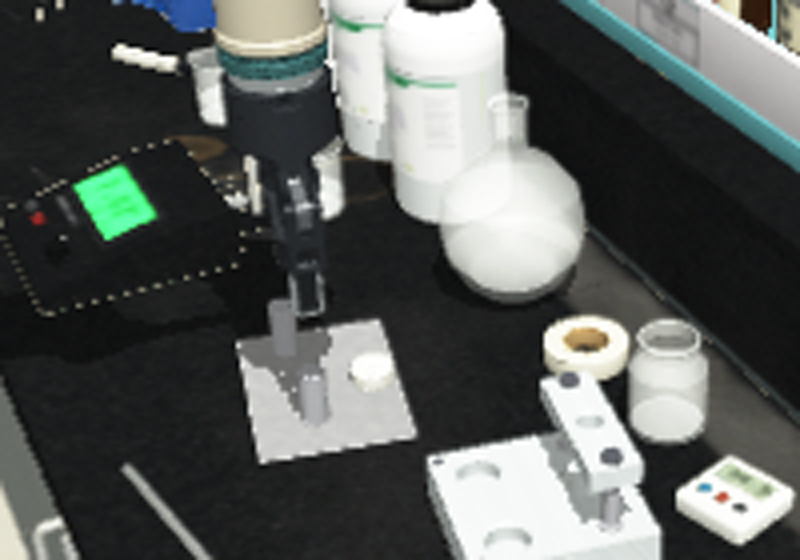

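View pics/a1t.png

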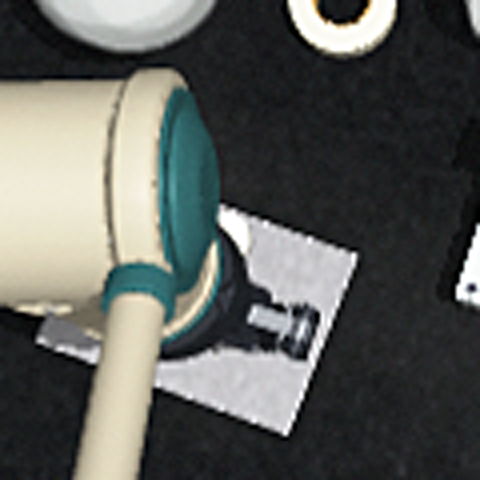

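The gripper hangs over pellet_b: the fingertip is at side px (197,177) and the pellet at (198,198). Next I descend.

>>> move_arm(
  series=[
    [[0,0.002,-0.025,0,0,0,0.06],[0,0,-0.025,0,0,0,0.055],[0,0,-0.02,0,0,0,0.05],[0,0,-0.015,0,0,0,0.045],[0,0,-0.011,0,0,0,0.04],[0,0,0,0,0,0,0.035],[0,0,0,0,0,0,0.03],[0,0,0,0,0,0,0.027],[0,0,0,0,0,0,0.025],[0,0,0,0,0,0,0.023],[0,0,0,0,0,0,0.022],[0,0,0,0,0,0,0.02],[0,0,0,0,0,0,0.015],[0,0,0,0,0,0,0.015],[0,0,0,0,0,0,0.015]],
  ],
  newtons=40,
)

```text
clock: 3.8
position: [0.4784, 0.143, 0.0325]
ee_rot: [-0.001, 0.996, -0.092, 0.001]
contact_force: [-0.2, 0.7, 6.3]
width: 0.0199
```

```bash
python3 - <<'E'
from h import *
s=manip.get_image("side")
zoom(s,150,140,100,80,6,"pics/a2.png"); S=manip.get_state();print(S["position"],S["width"],S["contact_force"])
E
```

```text
[0.4783646  0.14297756 0.0325202 ] 0.020610370517698724 [-0.97421163  1.71148249  6.0573515 ]
```

View pics/a2.png

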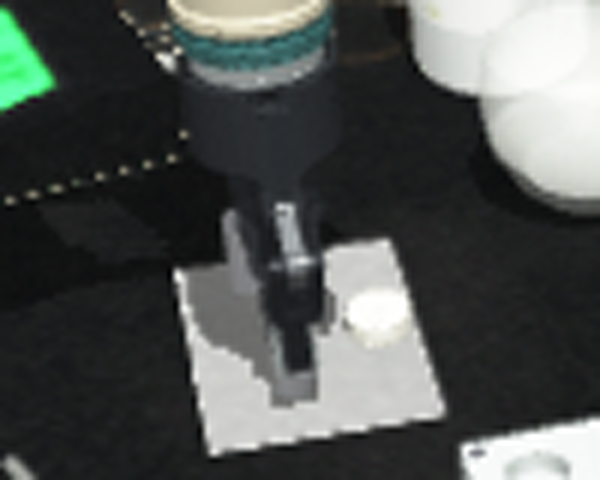

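Width reads 20.6 mm, which fits the 22 mm pellet less pad give, so the grip is good. Now I lift and carry it to above well_right.

>>> move_arm(
  series=[
    [[0,0,0.01,0,0,0,0.015],[0,0,0.02,0,0,0,0.015],[0,0,0.025,0,0,0,0.015],[0,0,0.015,0,0,0,0.015],[0.0055,-0.0256,0,0,0,0,0.015],[0.0055,-0.0256,0,0,0,0,0.015],[0.0055,-0.0256,0,0,0,0,0.015],[0.0055,-0.0256,0,0,0,0,0.015],[0.0055,-0.0256,0,0,0,0,0.015],[0.0055,-0.0256,0,0,0,0,0.015],[0.0055,-0.0256,0,0,0,0,0.015],[0.0055,-0.0256,0,0,0,0,0.015],[0.0054,-0.0256,0,0,0,0,0.015],[0,0,0,0,0,0,0.015],[0,0,0,0,0,0,0.015],[0,0,0,0,0,0,0.015]],
  ],
)

```text
clock: 5.18
position: [0.5258, -0.0875, 0.101]
ee_rot: [-0.0, 0.996, -0.092, -0.001]
contact_force: [-0.1, 0.1, -0.8]
width: 0.0206
```

```bash
python3 - <<'E'
from h import *
s=manip.get_image("side");t=manip.get_image("top")
zoom(s,200,150,100,100,6,"pics/a3.png");zoom(t,220,150,100,100,6,"pics/a3t.png"); S=manip.get_state();print(S["position"],S["width"],S["contact_force"])
b=S["position"]-[0.001,.0009,.0295]
print(proj(s,[b,b+[0,0,.044]]),proj(t,[b,b+[0,0,.044]]))
E
```

```text
[ 0.52585998 -0.08689303  0.10111674] 0.020855812031600064 [-0.92553941 -0.36722863 -0.47862058]
[[245.15934842 223.52573072]
 [244.6219331  210.0148626 ]] [[277.42246524 212.90677513]
 [278.23550112 210.31999905]]
```

View pics/a3.png

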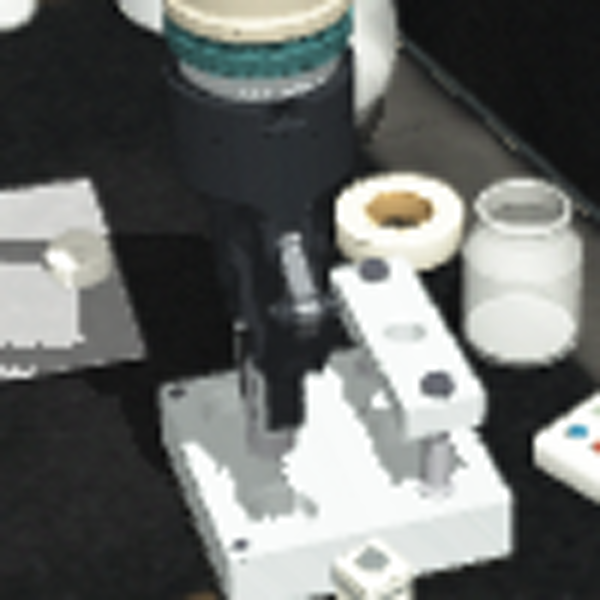

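View pics/a3t.png

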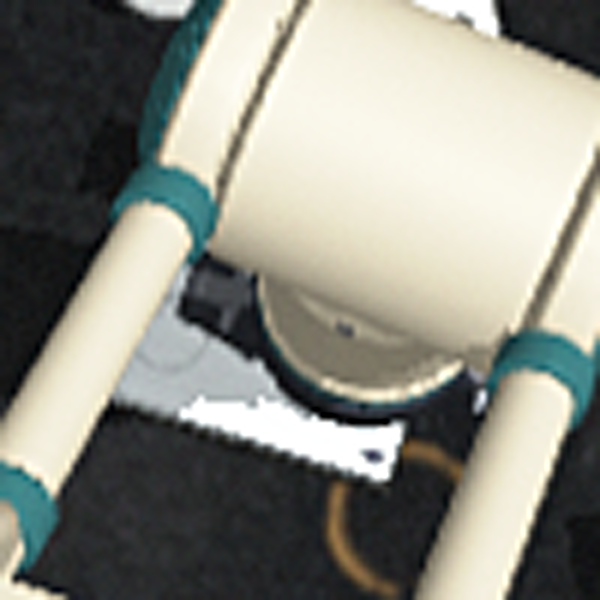

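The pellet hangs over the right well: its bottom is at side px (246,225), as predicted. Now to lower it.

>>> move_arm(
  series=[
    [[0.0015,-0.0005,-0.008,0,0,0,0.015],[0,0,-0.01,0,0,0,0.015],[0,0,-0.01,0,0,0,0.015],[0,0,-0.008,0,0,0,0.015],[0,0,-0.006,0,0,0,0.015],[0,0,-0.004,0,0,0,0.015],[0,0,-0.003,0,0,0,0.015],[0,0,0,0,0,0,0.015],[0,0,0,0,0,0,0.015]],
  ],
)

```text
clock: 6.03
position: [0.5282, -0.0885, 0.0523]
ee_rot: [0.0, 0.996, -0.091, -0.0]
contact_force: [-0.7, -0.3, -1.0]
width: 0.0206
```

```bash
python3 - <<'E'
from h import *
s=manip.get_image("side")
zoom(s,200,150,100,100,6,"pics/a4.png"); S=manip.get_state();print(S["position"],S["width"],S["contact_force"])
E
```

```text
[ 0.52837226 -0.08854229  0.05251537] 0.02010552771194764 [-0.53160137  0.6854541  -1.02996948]
```

View pics/a4.png

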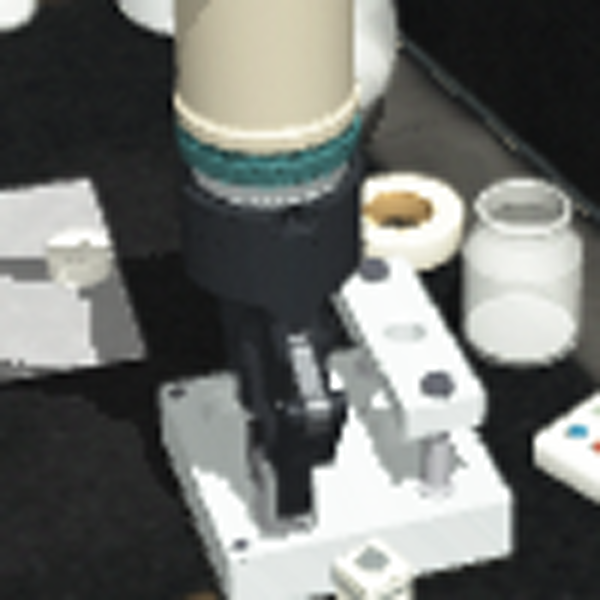

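>>> move_arm(
  series=[
    [[0,0,-0.001,0,0,0,0.015],[0,0,-0.001,0,0,0,0.015],[0,0,0,0,0,0,0.015]],
  ],
)

```text
clock: 6.33
position: [0.5284, -0.0885, 0.0506]
ee_rot: [0.0, 0.996, -0.091, 0.0]
contact_force: [-0.6, -0.6, -0.7]
width: 0.0203
```

>>> move_arm(
  series=[
    [[0,0,-0.001,0,0,0,0.015],[0,0,0,0,0,0,0.015]],
  ],
)

```text
clock: 6.5
position: [0.5286, -0.0886, 0.0505]
ee_rot: [0.0, 0.996, -0.091, 0.001]
contact_force: [-1.2, 0.4, 6.1]
width: 0.0201
```

It touched the floor with 6 N, so I open the fingers gently and back off.

>>> move_arm(
  series=[
    [[0,0,0,0,0,0,0.022],[0,0,0,0,0,0,0.024],[0,0,0,0,0,0,0.027],[0,0,0,0,0,0,0.032],[0,0,0,0,0,0,0.04],[0,0,0,0,0,0,0.045],[0,0,0.01,0,0,0,0.045],[0,0,0.02,0,0,0,0.045],[0,0,0.025,0,0,0,0.045],[0,0,0.025,0,0,0,0.045],[-0.005,0.033,0,0,0,0,0.05],[-0.005,0.034,0,0,0,0,0.055],[-0.005,0.034,0,0,0,0,0.06],[-0.005,0.034,0,0,0,0,0.06],[-0.005,0.034,0,0,0,0,0.06],[-0.005,0.034,0,0,0,0,0.06],[-0.005,0.034,0,0,0,0,0.06],[-0.005,0.034,0,0,0,0,0.06],[0,0.034,0,0,0,0,0.06],[0,0.023,0,0,0,0,0.06]],
  ],
)

```text
clock: 8.17
position: [0.4877, 0.2425, 0.1303]
ee_rot: [-0.001, 0.996, -0.091, 0.0]
contact_force: [0.2, -0.9, 0.2]
width: 0.0606
```

```bash
python3 - <<'E'
from h import *
s=manip.get_image("side");t=manip.get_image("top")
zoom(s,160,120,130,130,4,"pics/a5.png");zoom(t,130,150,180,100,4,"pics/a5t.png"); S=manip.get_state();print(S["position"],S["width"],S["contact_force"])
E
```

```text
[0.4882329  0.24310083 0.1301443 ] 0.060158955463974415 [ 0.04186651 -1.11245881  0.30253923]
```

View pics/a5.png

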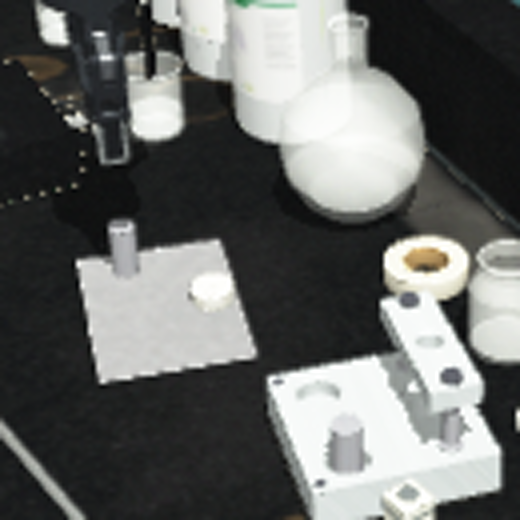

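View pics/a5t.png

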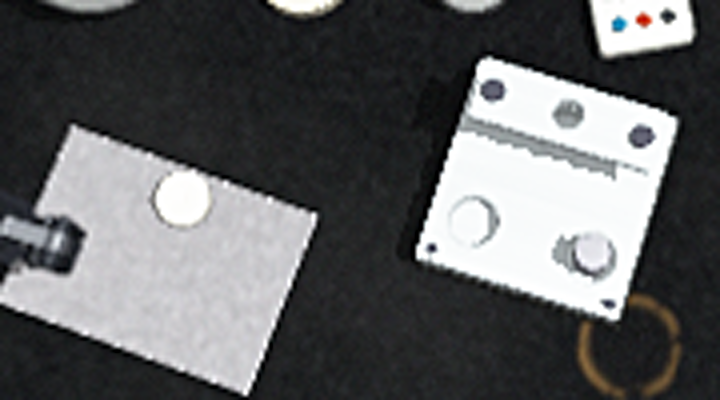

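pellet_b stands upright in the right well at side px (246,231). Now pellet_a.

>>> move_arm(
  series=[
    [[0.001,-0.001,-0.025,0,0,0,0.06],[0,0,-0.025,0,0,0,0.055],[0,0,-0.02,0,0,0,0.05],[0,0,-0.016,0,0,0,0.045],[0,0,-0.0115,0,0,0,0.04],[0,0,0,0,0,0,0.035],[0,0,0,0,0,0,0.03],[0,0,0,0,0,0,0.027],[0,0,0,0,0,0,0.025],[0,0,0,0,0,0,0.023],[0,0,0,0,0,0,0.022],[0,0,0,0,0,0,0.02],[0,0,0,0,0,0,0.015],[0,0,0,0,0,0,0.015],[0,0,0,0,0,0,0.015]],
  ],
)

```text
clock: 9.52
position: [0.49, 0.239, 0.0327]
ee_rot: [-0.0, 0.996, -0.091, 0.001]
contact_force: [-0.3, -0.2, 6.0]
width: 0.0212
```

```bash
python3 - <<'E'
from h import *
s=manip.get_image("side")
zoom(s,150,130,100,80,6,"pics/a6.png"); S=manip.get_state();print(S["position"],S["width"],S["contact_force"],S["moment"])
E
```

```text
[0.48998285 0.23898167 0.03271512] 0.02082613500636128 [0.18936738 1.58144035 6.30861426] [ 0.18686046 -0.0533018   0.00965998]
```

View pics/a6.png

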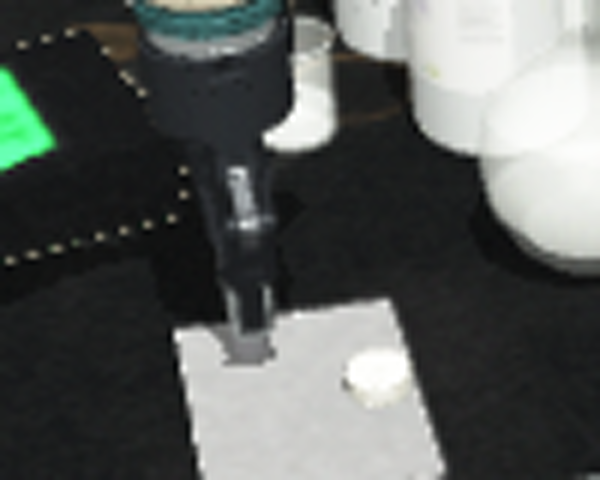

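>>> move_arm(
  series=[
    [[0,0,0.01,0,0,0,0.015],[0,0,0.02,0,0,0,0.015],[0,0,0.025,0,0,0,0.015],[0,0,0.015,0,0,0,0.015],[0.0051,-0.0252,0,0,0,0,0.015],[0.0051,-0.0252,0,0,0,0,0.015],[0.0051,-0.0252,0,0,0,0,0.015],[0.0051,-0.0252,0,0,0,0,0.015],[0.0051,-0.0252,0,0,0,0,0.015],[0.0051,-0.0252,0,0,0,0,0.015],[0.0051,-0.0252,0,0,0,0,0.015],[0.0051,-0.0252,0,0,0,0,0.015],[0.0051,-0.0252,0,0,0,0,0.015],[0.0053,-0.0255,0,0,0,0,0.015],[0,0,0,0,0,0,0.015],[0,0,0,0,0,0,0.015],[0,0,0,0,0,0,0.015],[0,0,0,0,0,0,0.015]],
  ],
)

```text
clock: 11.07
position: [0.5395, -0.0129, 0.1017]
ee_rot: [-0.0, 0.996, -0.091, -0.001]
contact_force: [0.3, 0.1, -0.8]
width: 0.0204
```

```bash
python3 - <<'E'
from h import *
s=manip.get_image("side")
zoom(s,200,150,100,100,6,"pics/a7.png"); S=manip.get_state();print(S["position"],S["width"],S["contact_force"],S["moment"])
b=S["position"]-[0.0009,0,.0297]
print(proj(s,[b,b+[0,0,.044]]))
E
```

```text
[ 0.53966464 -0.012738    0.10176734] 0.020452374275345016 [-0.64749015  0.23270623 -0.93175219] [-0.07333353  0.01496197 -0.06702053]
[[237.65889567 206.81367884]
 [236.98168    193.65071312]]
```

View pics/a7.png

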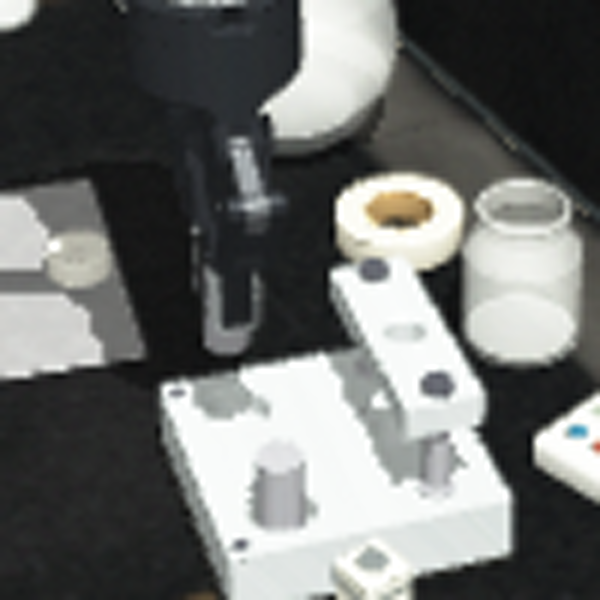

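>>> move_arm(
  series=[
    [[0.0005,0,-0.008,0,0,0,0.015],[0,0,-0.01,0,0,0,0.015],[0,0,-0.01,0,0,0,0.015],[0,0,-0.008,0,0,0,0.015],[0,0,-0.006,0,0,0,0.015],[0,0,-0.004,0,0,0,0.015],[0,0,-0.003,0,0,0,0.015],[0,0,-0.001,0,0,0,0.015],[0,0,-0.001,0,0,0,0.015],[0,0,0,0,0,0,0.015],[0,0,0,0,0,0,0.015]],
  ],
)

```text
clock: 12.03
position: [0.5411, -0.0138, 0.0512]
ee_rot: [0.0, 0.996, -0.091, 0.0]
contact_force: [0.2, 0.2, -1.1]
width: 0.021
```

>>> move_arm(
  series=[
    [[0,0,-0.001,0,0,0,0.015],[0,0,0,0,0,0,0.015]],
  ],
)

```text
clock: 12.2
position: [0.5414, -0.0137, 0.0506]
ee_rot: [-0.0, 0.996, -0.092, 0.001]
contact_force: [-0.3, 0.9, 3.9]
width: 0.0209
```

>>> move_arm(
  series=[
    [[0,0,0,0,0,0,0.022],[0,0,0,0,0,0,0.024],[0,0,0,0,0,0,0.027],[0,0,0,0,0,0,0.032],[0,0,0,0,0,0,0.04],[0,0,0,0,0,0,0.045],[0,0,0.01,0,0,0,0.045],[0,0,0.02,0,0,0,0.045],[0,0,0.03,0,0,0,0.045],[0,0,0.035,0,0,0,0.045],[0,0,0.035,0,0,0,0.045],[-0.02,0,0.035,0,0,0,0.045],[-0.035,0,0.01,0,0,0,0.06],[-0.035,0,0,0,0,0,0.06],[-0.035,0,0,0,0,0,0.06],[-0.035,0,0,0,0,0,0.06]],
  ],
)

```text
clock: 13.53
position: [0.3792, -0.0136, 0.2257]
ee_rot: [0.0, 0.996, -0.091, 0.001]
contact_force: [-0.3, 0.6, 0.3]
width: 0.0601
```

```bash
python3 - <<'E'
from h import *
import pickle
s=manip.get_image("side");t=manip.get_image("top");pickle.dump((t,s),open('i1.pkl','wb'))
cv2.imwrite("pics/s8.png",s["color"][:,:,::-1])
zoom(s,200,170,100,90,6,"pics/a8.png");zoom(t,230,150,180,130,4,"pics/a8t.png"); S=manip.get_state();print(S["position"],S["qpos"])
E
```

```text
[ 0.37462394 -0.01281882  0.22506779] [-2.19873249e-01 -1.89390800e-02  1.90455252e+00 -6.01712059e-04
  1.25987122e+00  1.53467105e+00]
```

View pics/a8.png

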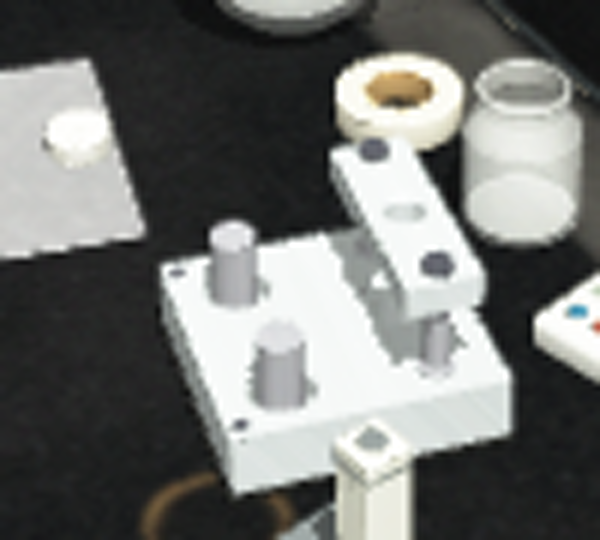

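View pics/a8t.png

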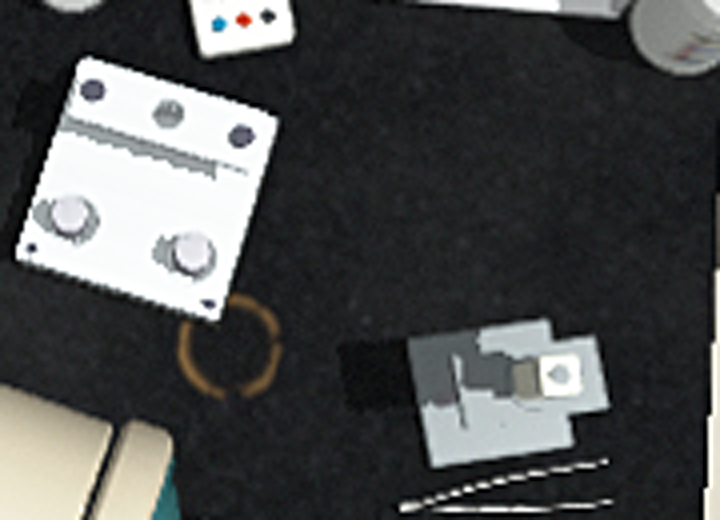

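Both pellets are upright and seated in the wells. Left pellet top: side (238.7,209.3), top (248,203.8). Right: side (246.8,226.2), top (278.2,213.5). Next I triangulate those and measure the probe's grip.

```bash
cat > m3.py <<'E'
from h import *
import pickle
np.set_printoptions(precision=4,suppress=True,linewidth=250)
t,s=pickle.load(open('i1.pkl','rb'))
print("pelL",two(t,[248,203.75],s,[238.7,209.3]),"pelR",two(t,[278.25,213.5],s,[246.8,226.2]))
f=8
def face(d,box,lo,k=9):
    x0,y0,x1,y1=box; hs=cv2.cvtColor(d["color"],cv2.COLOR_RGB2GRAY)[y0:y1,x0:x1]
    g=cv2.resize(hs,None,fx=f,fy=f,interpolation=cv2.INTER_LINEAR)
    m=(g>lo).astype(np.uint8); m=cv2.morphologyEx(m,cv2.MORPH_CLOSE,np.ones((25,25)))
    m=cv2.morphologyEx(m,cv2.MORPH_OPEN,np.ones((9,9)))
    cn=max(cv2.findContours(m,cv2.RETR_EXTERNAL,cv2.CHAIN_APPROX_NONE)[0],key=cv2.contourArea)
    r=cv2.minAreaRect(cn); b=(cv2.boxPoints(r)+.5)/f-.5+[x0,y0]
    return b,r[1][0]/f,r[1][1]/f,((np.array(r[0])+.5)/f-.5+[x0,y0])
b,w,h,c=face(t,(352,232,386,256),222); print(b,w,h,c)
q=plane(t,b,.178); print("top face corners",q,"sides",np.linalg.norm(q-np.roll(q,-1,0),axis=1),"c",q.mean(0))
e=q[1]-q[0];print("edge ang",np.degrees(np.arctan2(e[1],e[0])))
g=cv2.cvtColor(t["color"],cv2.COLOR_RGB2GRAY);print(g[234:254,354:382])
S=proj(s,[q.mean(0)]);print("side pred of top centre",S)
zoom(s,230,220,70,110,5,"pics/p1.png")
E
python3 m3.py
```

```text
pelL (array([ 0.5394, -0.0158,  0.0651]), np.float64(0.0013786869934984845)) pelR (array([ 0.5263, -0.0906,  0.0637]), np.float64(0.003108068998659439))
[[364.4627 238.7773]
 [374.2977 237.9744]
 [375.1278 248.1439]
 [365.2928 248.9468]] 10.203304290771484 9.86768627166748 [369.7953 243.4606]
top face corners [[ 0.4793 -0.2711  0.178 ]
 [ 0.4836 -0.2912  0.178 ]
 [ 0.4629 -0.2943  0.178 ]
 [ 0.4587 -0.2743  0.178 ]] sides [0.0205 0.0209 0.0204 0.0209] c [ 0.4711 -0.2827  0.178 ]
edge ang -77.98036060044257
[[191 191 190 191 193 193 194 194 195 195 195 198 207 158  54  17  47  57  76 110 125 130 135 154 126  35  30  31]
 [193 195 192 193 192 192 194 194 195 194 194 197 201 182 138 125 146 155 169 199 214 214 213 222 172  59  18  29]
 [201 199 198 194 195 192 194 193 195 195 195 197 199 203 205 209 209 208 204 201 201 199 201 208 177  78  17  23]
 [168 167 193 202 200 199 199 201 202 199 198 194 198 200 196 196 195 193 195 194 195 196 199 204 181  87  13  27]
 [ 76  71 149 172 197 207 196 181 178 186 186 185 185 188 195 200 205 208 221 218 201 196 196 201 198 132   9  25]
 [ 92  87  83
[... 1058 characters left out ...]
0 133 125 148 254 255 255 255 255 248 234 237 224 194 200 202 202 208 204 140]
 [132 133 136 139 168 166 149 147 148 157 170 176 161 153 166 179 180 181 190 193 197 198 201 202 201 204 215 178]
 [207 211 210 209 170 166 189 190 197 201 202 195 202 203 199 202 201 199 200 199 199 203 205 203 206 207 218 187]
 [201 201 198 198 205 178 181 198 201 200 202 202 203 200 202 202 202 203 206 207 208 212 212 211 204 204 207 184]
 [199 196 199 200 200 203 202 183 171 169 168 186 200 200 201 201 202 200 196 198 202 198 201 186 159 130  93  78]
 [197 198 200 199 198 199 202 199 203 202 200 202 201 200 202 202 208 185 124  90  77  44  27   1   4   7  12  17]]
side pred of top centre [[261.8215 243.1852]]
```

View pics/p1.png

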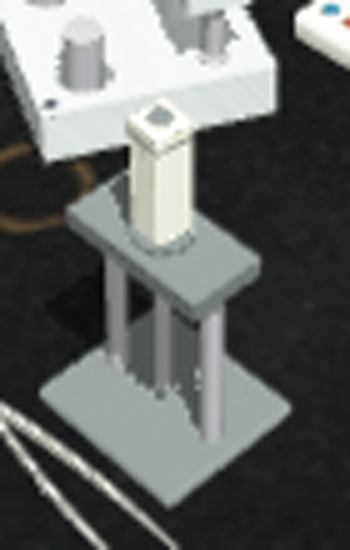

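The pellet tops triangulate to z = 0.065 and 0.064, with 0.065 expected when seated. The probe's top face is 20.5 mm across, centred at (0.471, -0.283), yaw about 10°, and it projects to the right spot in the side view. Next I move above it, turning the jaws to match.

>>> move_arm(
  series=[
    [[0.0075,-0.0224,0,0,0,0.0298,0.06],[0.0075,-0.0224,0,0,0,0.0298,0.06],[0.0075,-0.0224,0,0,0,0.0298,0.06],[0.0075,-0.0224,0,0,0,0.0298,0.06],[0.0075,-0.0224,0,0,0,0.0298,0.06],[0.0075,-0.0224,0,0,0,0.0298,0.06],[0.0075,-0.0224,0,0,0,0.0298,0.06],[0.0075,-0.0224,0,0,0,0.0298,0.06],[0.0075,-0.0224,0,0,0,0.0298,0.06],[0.0075,-0.0224,0,0,0,0.0298,0.06],[0.0075,-0.0224,0,0,0,0.0298,0.06],[0.0075,-0.0224,0,0,0,0.0298,0.06],[0,0,0,0,0,0,0.06],[0,0,0,0,0,0,0.06],[0,0,0,0,0,0,0.06],[0,0,0,0,0,0,0.06]],
  ],
)

```text
clock: 14.97
position: [0.4705, -0.2815, 0.225]
ee_rot: [-0.0, 0.996, 0.087, -0.0]
contact_force: [0.2, 0.4, 1.1]
width: 0.06
```

```bash
python3 - <<'E'
from h import *
s=manip.get_image("side");t=manip.get_image("top")
zoom(s,210,180,110,110,5,"pics/a9.png");zoom(t,320,190,90,90,6,"pics/a9t.png"); S=manip.get_state();print(S["position"],S["ee_rot"])
p=S["position"]; print(proj(s,[p,p+[0,0,-.011]]))
E
```

```text
[ 0.47057728 -0.2815303   0.22511337] [-3.52388081e-05  9.96167576e-01  8.74651893e-02  2.41413289e-05]
[[261.10282233 225.17624021]
 [261.1520649  229.4239227 ]]
```

View pics/a9.png

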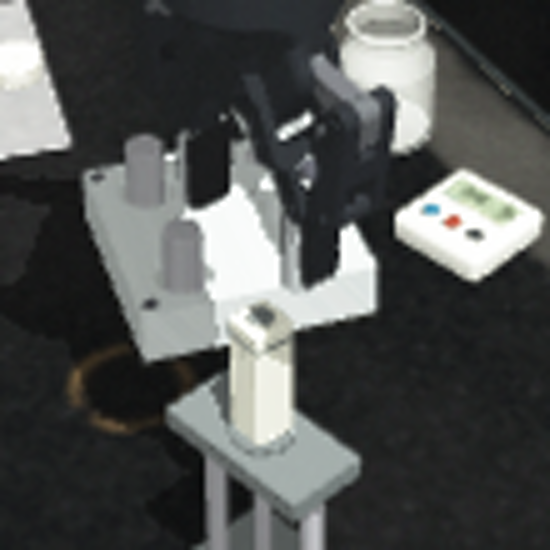

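View pics/a9t.png

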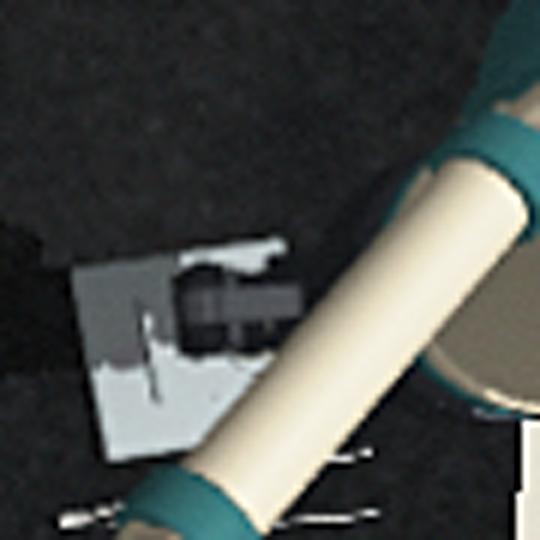

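The fingers straddle the grip symmetrically: tips at about (251,220) and (274,235), probe top at (262,243). Now I descend and pinch.

>>> move_arm(
  series=[
    [[0.0005,-0.0012,-0.015,0,0,0,0.06],[0,0,-0.02,0,0,0,0.055],[0,0,-0.02,0,0,0,0.05],[0,0,-0.018,0,0,0,0.045],[0,0,-0.01,0,0,0,0.04],[0,0,0,0,0,0,0.035],[0,0,0,0,0,0,0.03],[0,0,0,0,0,0,0.027],[0,0,0,0,0,0,0.025],[0,0,0,0,0,0,0.023],[0,0,0,0,0,0,0.021],[0,0,0,0,0,0,0.019],[0,0,0,0,0,0,0.015],[0,0,0,0,0,0,0.012],[0,0,0,0,0,0,0.012],[0,0,0,0,0,0,0.012]],
  ],
  newtons=40,
)

```text
clock: 16.4
position: [0.4716, -0.2837, 0.1427]
ee_rot: [0.0, 0.996, 0.087, 0.001]
contact_force: [-0.4, 2.0, 5.4]
width: 0.0195
```

```bash
python3 - <<'E'
from h import *
s=manip.get_image("side")
zoom(s,210,180,110,110,5,"pics/a10.png"); S=manip.get_state();print(S["position"],S["ee_rot"],S["width"],S["contact_force"],S["moment"])
E
```

```text
[ 0.47165629 -0.28371774  0.14266372] [2.62634873e-04 9.96204416e-01 8.70425548e-02 5.35077638e-04] 0.019510707735040555 [-0.67905141  1.35998348  5.53673502] [ 0.2821191   0.10055686 -0.00430455]
```

View pics/a10.png

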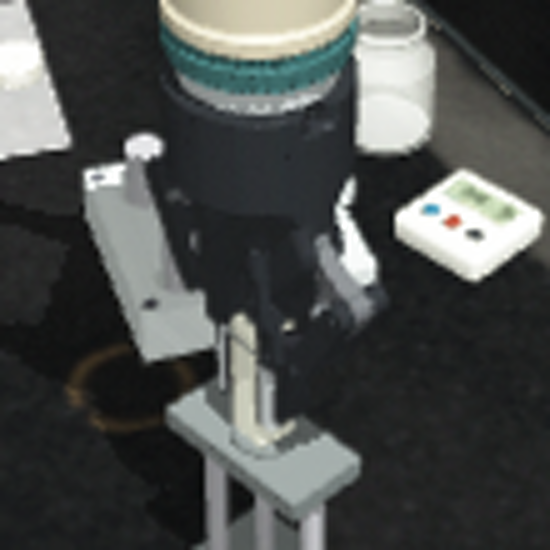

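>>> move_arm(
  series=[
    [[0,0,0.003,0,0,0,0.012],[0,0,0.008,0,0,0,0.012],[0,0,0.014,0,0,0,0.012],[0,0,0.02,0,0,0,0.012],[0,0,0.02,0,0,0,0.012],[0,0,0.02,0,0,0,0.012],[0,0,0.02,0,0,0,0.012],[0,0,0.013,0,0,0,0.012],[0,0,0.006,0,0,0,0.012],[0,0,0,0,0,0,0.012],[0,0,0,0,0,0,0.012],[0,0,0,0,0,0,0.012]],
  ],
)

```text
clock: 17.45
position: [0.4707, -0.2834, 0.2646]
ee_rot: [-0.001, 0.996, 0.087, -0.001]
contact_force: [-0.7, -0.7, -1.3]
width: 0.0199
```

```bash
python3 - <<'E'
from h import *
s=manip.get_image("side");t=manip.get_image("top")
zoom(s,210,180,110,110,5,"pics/a11.png"); zoom(t,320,190,90,90,6,"pics/a11t.png");S=manip.get_state();print(S["position"],S["ee_rot"],S["width"],S["contact_force"],S["moment"])
E
```

```text
[ 0.47076958 -0.28336196  0.26454397] [-7.87208878e-04  9.96198987e-01  8.70979505e-02 -9.51349416e-04] 0.019474172992975783 [ 0.32064827 -0.09521882 -0.47078276] [ 0.040442   -0.0129662   0.03685716]
```

View pics/a11.png

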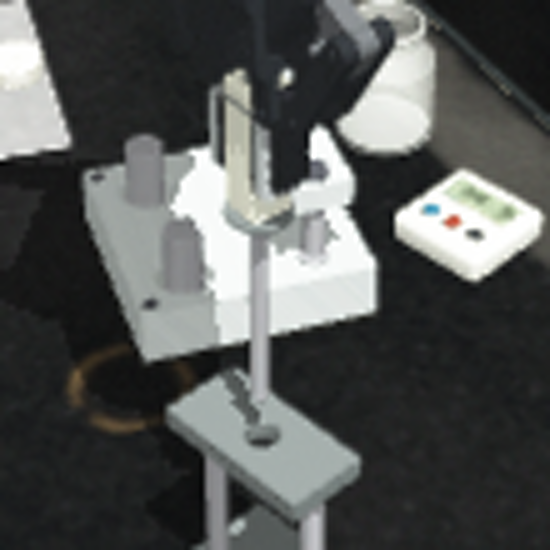

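The probe is out of the stand and hangs upright: collar at (261,224), tip at (262,260). Next I carry it above the guide hole with the tip at about z 0.134.

>>> move_arm(
  series=[
    [[0.0041,0.0069,0,0,0,0,0.012],[0.0082,0.0138,0,0,0,0,0.012],[0.0082,0.0138,0,0,0,0,0.012],[0.0082,0.0138,0,0,0,0,0.012],[0.0082,0.0138,0,0,0,0,0.012],[0.0082,0.0138,0,0,0,0,0.012],[0.0082,0.0138,0,0,0,0,0.012],[0.0082,0.0138,0,0,0,0,0.012],[0.0082,0.0138,0,0,0,0,0.012],[0.0082,0.0138,0,0,0,0,0.012],[0.0082,0.0138,0,0,0,0,0.012],[0.0082,0.0138,0,0,0,0,0.012],[0.0082,0.0138,0,0,0,0,0.012],[0.0082,0.0138,0,0,0,0,0.012],[0.0082,0.0138,0,0,0,0,0.012],[0.0082,0.0138,0,0,0,0,0.012],[0.0041,0.0067,0,0,0,0,0.012],[0,0,0,0,0,0,0.012],[0,0,0,0,0,0,0.012],[0,0,0,0,0,0,0.012]],
  ],
)

```text
clock: 19.22
position: [0.602, -0.0636, 0.2656]
ee_rot: [0.0, 0.996, 0.087, -0.0]
contact_force: [0.6, 0.1, -1.6]
width: 0.0195
```

```bash
python3 - <<'E'
from h import *
import pickle
s=manip.get_image("side");t=manip.get_image("top");pickle.dump((t,s),open('i2.pkl','wb'))
zoom(s,225,120,90,110,5,"pics/a12.png"); zoom(t,230,140,90,90,6,"pics/a12t.png");S=manip.get_state();print(S["position"],S["ee_rot"],S["width"],S["contact_force"],S["moment"])
p=S["position"]; print(proj(s,[p-[0,0,.1307],p-[0,0,.0307]]),proj(t,[p-[0,0,.1307]]))
E
```

```text
[ 0.60208521 -0.06387232  0.26581041] [ 2.06800011e-04  9.96240881e-01  8.66257876e-02 -1.95145849e-04] 0.019521770795454287 [-0.60402901 -0.53699847 -0.78752763] [-0.00826042 -0.00583485  0.02808413]
[[266.76662997 190.81495953]
 [266.71593025 157.65204223]] [[272.09323736 174.11372384]]
```

View pics/a12.png

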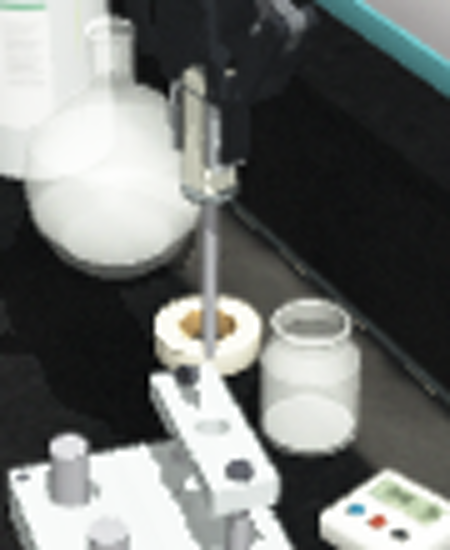

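View pics/a12t.png

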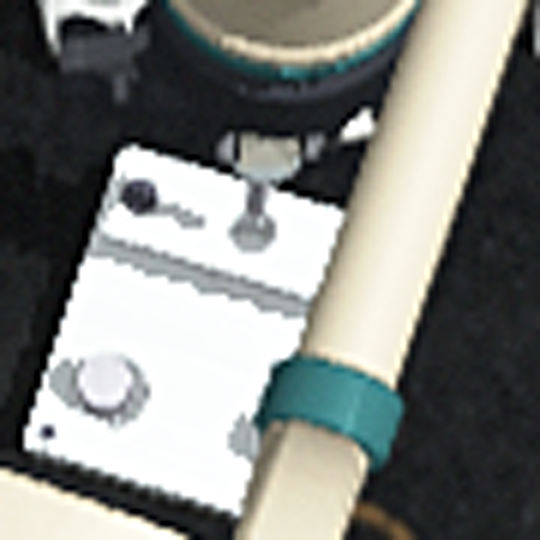

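The side view shows the stem straight above the bridge (column ~267, hole at (267,205)). The top view shows the tip close to the hole at (272,178). I'll compare stem and hole in both views with subpixel profiles.

```bash
cat > m4.py <<'E'
from h import *
import pickle,sys
np.set_printoptions(precision=2,suppress=True,linewidth=250)
t,s=pickle.load(open('i2.pkl','rb'))
gs=cv2.cvtColor(s["color"],cv2.COLOR_RGB2GRAY);gt=cv2.cvtColor(t["color"],cv2.COLOR_RGB2GRAY)
print("side rows 158-212 cols 260-276");
for r in range(158,212): print(r,gs[r,258:278])
print("top");
for r in range(158,188): print(r,gt[r,258:288])
E
python3 m4.py
```

```text
side rows 158-212 cols 260-276
158 [240 238 236 181 156 163 159 165 232 225 146  97  94  88  57  24  20  22  20  19]
159 [239 238 236 211 136 135 160 160 157 164 165 132 140  79  28  19  17  21  19  21]
160 [237 236 233 231 227 154 142 100 121 131 131  95  49  55  40  23  20  21  20  21]
161 [230 228 231 228 223 215 197 127 128 131  90  48  33  38  57  41  24  21  21  20]
162 [229 226 221 214 215 207 175 119 129 131  93  57  43  32  62  57  42  28  21  20]
163 [228 221 216 207 198 196 143 114 128 132  95  64  50  40  32  60  57  52  28  22]
164 [226 215 209 200 187 172 117 106 127 130  96  68  61  52  40  31  57  56  50  29]
165 [226 211 201 189 173 138  96 103 133 131  99  75  68  61  51  43  32  56  50  49]
166 [224 210 192 175 123  65  84 103 166 141 100  77  71  67  63  54  44  32  29  44]
167 [218 199 177 125  78  52  85 106 166 180 120  82  76  75  71  65  58  47  35  30]
168 [206 164 115  89  54  48  86 110 168 181 122  85  81  78  75  73  68  58  47  36]
169 [154 113 102  65  50  53  85 109 168 180 121  84  80  78  77  77  72  66  58  48]
170 [109 101  74  51  48  87  88 110 
[... 6568 characters left out ...]
5 246 244 250 255 255 254 254 254 254 254 253 254 255 255 120 143 175]
183 [147 132 145 209 240 247 255 255 255 255 255 255 255 255 255 255 255 254 253 253 253 253 253 254 255 255 238 118 154 184]
184 [174 169 154 144 134 145 212 212 247 254 255 255 255 255 255 254 254 253 253 253 253 253 253 253 255 255 143 131 169 192]
185 [170 169 173 174 166 154 135 124 148 183 209 249 246 255 255 255 255 255 254 254 253 253 253 254 255 255 112 145 176 197]
186 [166 160 161 168 169 171 169 151 156 152 135 160 145 207 241 246 255 255 255 255 255 254 254 255 255 238 123 153 185 206]
187 [247 248 249 254 169 168 171 167 169 173 169 169 153 138 132 143 211 240 247 255 255 255 255 255 255 143 134 168 193 214]
```

From the profiles:

| Feature | Top view | Side view |
|---|---|---|
| Hole centre | (271.65, 178.1) px | col 267.1 |
| Stem axis | 0.06 px from its kinematic prediction | col 266.4 |

- **Hole:** the two views agree, at (0.6028, -0.0642).
- **Stem:** it needs about +1.5 mm in x and -0.4 mm in y. Part of that is arm settling lag.

I'll lower to just above the bridge and measure again.

>>> move_arm(
  series=[
    [[0.0008,0,-0.005,0,0,0,0.012],[0,0,-0.008,0,0,0,0.012],[0,0,-0.008,0,0,0,0.012],[0,0,-0.005,0,0,0,0.012],[0,0,-0.003,0,0,0,0.012],[0,0,0,0,0,0,0.012],[0,0,0,0,0,0,0.012],[0,0,0,0,0,0,0.012],[0,0,0,0,0,0,0.012],[0,0,0,0,0,0,0.012]],
  ],
)

```text
clock: 20.15
position: [0.6035, -0.0631, 0.2372]
ee_rot: [0.0, 0.996, 0.087, 0.0]
contact_force: [0.4, 1.3, -0.7]
width: 0.0195
```

```bash
python3 - <<'E'
from h import *
import pickle
np.set_printoptions(precision=4,suppress=True,linewidth=250)
s=manip.get_image("side");t=manip.get_image("top");pickle.dump((t,s),open('i3.pkl','wb'))
zoom(s,225,140,90,90,6,"pics/a13.png"); zoom(t,230,140,90,90,6,"pics/a13t.png");S=manip.get_state();print(S["position"],S["ee_rot"],S["contact_force"],S["moment"],S["qd"])
p=S["position"]; print(proj(s,[p-[0,0,.1307],p-[0,0,.0307]]),proj(t,[p-[0,0,.1307]]))
gs=cv2.cvtColor(s["color"],cv2.COLOR_RGB2GRAY);gt=cv2.cvtColor(t["color"],cv2.COLOR_RGB2GRAY)
for r in range(176,210): print(r,gs[r,258:278])
for r in range(168,185): print(r,gt[r,262:284])
E
```

```text
[ 0.6034 -0.0631  0.2371] [0.0001 0.9962 0.0871 0.0003] [ 1.087   0.5114 -0.4676] [-0.0197  0.0225 -0.0179] [ 0.0002  0.0005  0.003   0.0003 -0.0007 -0.0003]
[[267.0949 199.4138]
 [267.0634 167.2669]] [[271.4805 176.2534]]
176 [ 27  26  29  33  48  59  70  78 141 139 196  93  71  73  75  77  77  79  80  82]
177 [ 31  28  28  28  33  45  59  74 152 178 198  93  72  72  74  75  76  80  80  82]
178 [ 31  31  30  28  38  57  71  86 152 179 197 109  83  76  74  78  78  80  80  83]
179 [ 26  53  58 100 129 173 183 187 162 179 197 199 166 133 114  90  80  81  81  81]
180 [ 54 166 178 245 248 249 251 235 169 179 197 249 250 249 236 177 122  85  79  80]
181 [174 246 249 250 250 250 254 224 164 179 194 249 252 252 251 250 238 140  88  82]
182 [249 250 251 251 235 194 205 166 158 179 193 203 251 252 252 251 251 239 130  83]
183 [250 251 250 235 179 171 173 153 158 180 192 159 139 177 252 251 251 251 221 106]
184 [250 251 232 166 157 161 164 145 156 178 191 151 135 108 232 249 251 251 251 132]
185 [250 251 241 170 148 150 149 134 156 177 190 139 124 107 213 249 251 251 253 137]
186 [250 250 252 
[... 2944 characters left out ...]
2 126 140 255 255 254 253 253 253 253 254]
178 [255 255 249 252 255 167 136 127 138 126 132 130 125 145 255 255 254 253 253 253 253 254]
179 [254 254 255 255 255 251 196 156 169 165 166 150 132 154 255 255 254 254 254 254 254 255]
180 [253 253 254 254 255 255 254 173 168 174 175 166 161 232 255 255 254 254 254 254 254 255]
181 [254 254 254 254 254 255 255 234 179 176 171 174 231 255 255 254 254 254 254 254 255 255]
182 [255 255 255 255 254 255 255 255 245 247 243 251 255 255 254 254 254 254 254 254 255 255]
183 [241 247 255 255 255 255 255 255 255 255 255 255 255 254 253 253 253 253 254 254 255 255]
184 [135 146 214 216 248 254 255 255 255 255 255 255 254 253 253 253 253 253 253 254 255 255]
```

View pics/a13.png

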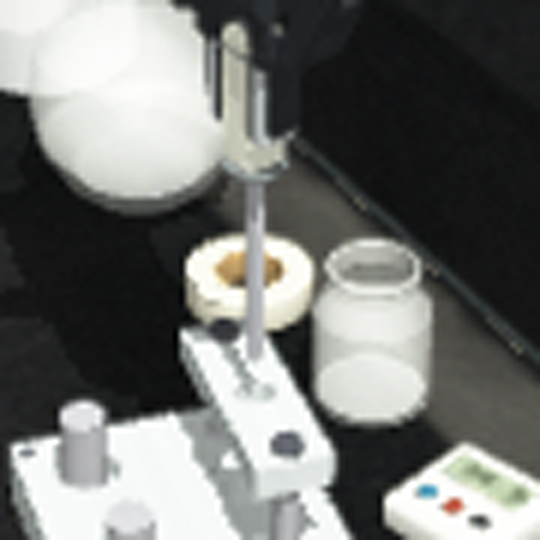

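View pics/a13t.png

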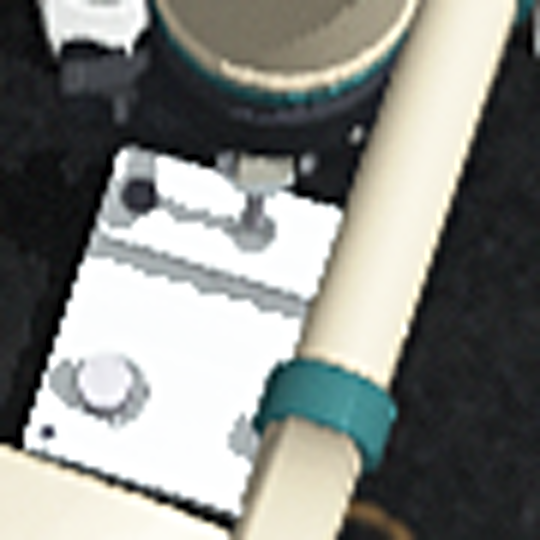

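The axis now sits at side col 267.0 (hole 267.1) and, in the top view, extrapolates to col ~271.5 at the tip. That leaves about 0.6 mm of y error to correct, after which I lower into the hole slowly.

>>> move_arm(
  series=[
    [[-0.0002,-0.0006,0,0,0,0,0.012],[0,0,0,0,0,0,0.012],[0,0,-0.003,0,0,0,0.012],[0,0,-0.005,0,0,0,0.012],[0,0,-0.005,0,0,0,0.012],[0,0,-0.005,0,0,0,0.012],[0,0,-0.004,0,0,0,0.012],[0,0,-0.003,0,0,0,0.012],[0,0,0,0,0,0,0.012],[0,0,0,0,0,0,0.012],[0,0,0,0,0,0,0.012]],
  ],
)

```text
clock: 21.17
position: [0.6033, -0.0638, 0.212]
ee_rot: [0.0, 0.996, 0.087, 0.0]
contact_force: [-0.4, 0.0, -0.3]
width: 0.0194
```

```bash
python3 - <<'E'
from h import *
import pickle
np.set_printoptions(precision=4,suppress=True,linewidth=250)
s=manip.get_image("side");t=manip.get_image("top");pickle.dump((t,s),open('i4.pkl','wb'))
zoom(s,235,150,70,70,8,"pics/a14.png"); zoom(t,235,150,70,70,8,"pics/a14t.png");S=manip.get_state();print(S["position"],S["ee_rot"],S["contact_force"],S["moment"])
gs=cv2.cvtColor(s["color"],cv2.COLOR_RGB2GRAY);gt=cv2.cvtColor(t["color"],cv2.COLOR_RGB2GRAY)
for r in range(192,209): print(r,gs[r,258:278])
for r in range(168,185): print(r,gt[r,262:284])
E
```

```text
[ 0.6033 -0.0638  0.2122] [0.0002 0.9962 0.0871 0.0003] [-0.4068  0.3064 -0.6412] [-0.003  -0.0072 -0.0111]
192 [159 182 190 198 208 218 224 225 166 176 192 229 230 228 222 212 191 111  53 156]
193 [ 86 159 120  63  56  88 137 152 154 176 191 221 221 215 203 187 108  41  31 116]
194 [ 98 102  61  56  56  55  75 149 156 176 191 203 199 189 108  38  30  29  28 113]
195 [155 111  66  57  57  58  78 150 155 176 191 112  40  27  25  28  30  33  32 114]
196 [154 155 100  73  70  77 107 153 155 176 190 112  38  26  27  30  29  27  26 108]
197 [158 155 156 135 134 158 159 157 156 175 190 180  79  34  30  30  26  21  27 107]
198 [191 179 179 160 158 160 160 179 158 176 189 247 198  67  29  29  29  21  26 108]
199 [247 248 248 193 180 161 160 245 174 176 188 247 249 135  38  27  17  18  30 110]
200 [244 248 249 249 249 177 159 160 155 176 187 247 249 196  80  33  21  20  32 112]
201 [204 247 248 249 249 195 159 160 156 177 188 247 249 248 196  62  22  20  29 112]
202 [141 245 248 248 249 249 197 163 157 175 186 247 248 249 249 110  25  17  27 105]
203 [141 204 247 249 249 248 249 189 159 174 1
[... 1367 characters left out ...]
4 131 143 255 255 254 253 253 253 254 254]
178 [255 255 249 252 255 170 119 130 118  93 117 140 129 143 255 255 254 253 253 253 253 253]
179 [254 254 255 255 255 252 202 160 132  89 121 151 134 155 255 255 254 254 254 254 254 253]
180 [254 253 254 254 255 255 255 175 155 130 151 165 164 233 255 255 254 254 254 254 254 254]
181 [255 254 254 254 254 255 255 235 185 171 177 175 231 255 255 254 254 254 254 254 254 255]
182 [255 255 255 255 254 255 255 255 247 248 245 251 255 255 254 254 254 254 254 254 254 255]
183 [240 247 255 255 255 255 255 255 255 255 255 255 255 254 253 253 253 253 254 254 254 255]
184 [132 147 215 213 249 254 255 255 255 255 255 255 254 253 254 253 253 253 253 253 255 255]
```

View pics/a14.png

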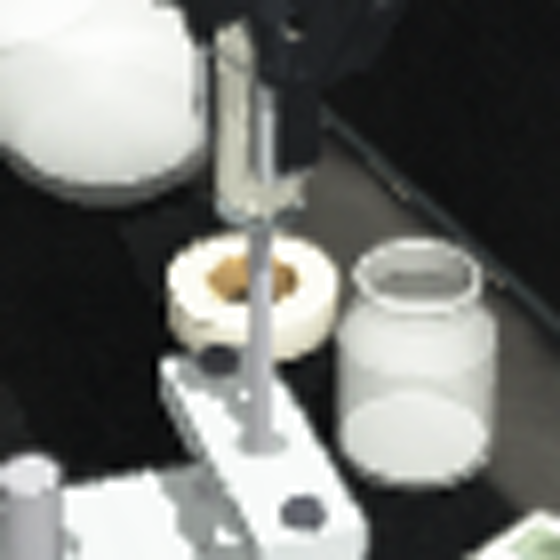

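View pics/a14t.png

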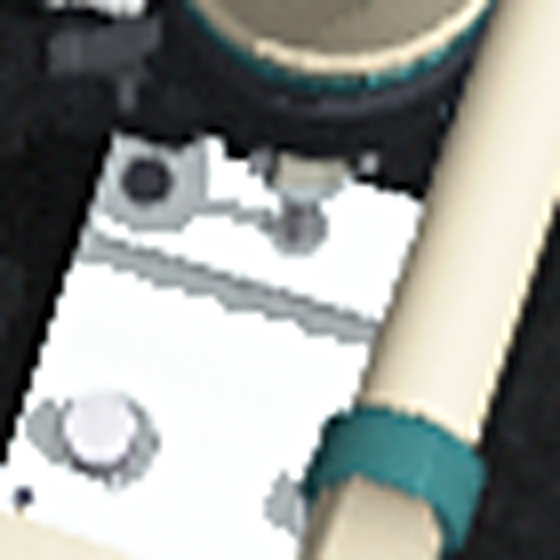

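The stem is inside the hole and centred to within about 0.6 mm in both views (stem ~266.9 against hole 267.1 in the side view, ~271.5 against 271.6 in the top), with no contact force. I continue down with a 0.3 mm trim.

>>> move_arm(
  series=[
    [[0.0003,0,-0.003,0,0,0,0.012],[0,0,-0.005,0,0,0,0.012],[0,0,-0.005,0,0,0,0.012],[0,0,-0.005,0,0,0,0.012],[0,0,-0.005,0,0,0,0.012],[0,0,-0.005,0,0,0,0.012],[0,0,-0.005,0,0,0,0.012],[0,0,-0.004,0,0,0,0.012],[0,0,0,0,0,0,0.012],[0,0,0,0,0,0,0.012]],
  ],
)

```text
clock: 22.1
position: [0.6033, -0.0637, 0.1745]
ee_rot: [-0.0, 0.996, 0.087, -0.0]
contact_force: [-0.3, 0.5, -1.1]
width: 0.0195
```

```bash
python3 - <<'E'
from h import *
import pickle
np.set_printoptions(precision=4,suppress=True,linewidth=250)
s=manip.get_image("side");t=manip.get_image("top");pickle.dump((t,s),open('i5.pkl','wb'))
zoom(s,235,150,90,90,6,"pics/a15.png");S=manip.get_state();print(S["position"],S["ee_rot"],S["contact_force"],S["moment"])
gs=cv2.cvtColor(s["color"],cv2.COLOR_RGB2GRAY)
for r in range(186,232): print(r,gs[r,258:278])
p=S["position"];print(proj(s,[p-[0,0,.1307]]), proj(s,[[p[0],p[1],.035]]))
E
```

```text
[ 0.6036 -0.0638  0.1751] [0.0001 0.9962 0.0871 0.0003] [-0.5489  0.0883 -1.0922] [ 0.0122 -0.0556  0.0368]
186 [250 250 252 225 162 190 197 199 187 186 185 184 182 183 217 249 251 252 247 126]
187 [248 251 250 213 169 179 193 199 197 187 184 180 176 180 156 249 252 252 223 106]
188 [236 250 251 251 170 164 174 206 189 181 177 137 107  88 146 250 252 230 198 102]
189 [163 245 251 251 221 161 162 165 188 145 107  95  96 105 196 246 235 220 182 113]
190 [164 173 176 208 249 210 150 154 150 153 151 142 156 190 235 232 224 208 148 137]
191 [179 197 211 222 228 233 236 222 133 120 125 175 233 235 231 224 213 188 113 167]
192 [160 184 191 199 210 219 224 227 143 131 141 229 231 229 223 213 193 112  53 157]
193 [ 85 160 122  64  56  87 137 154 131 131 164 221 222 217 203 189 109  41  31 118]
194 [ 99 102  61  56  57  56  77 150 131 133 164 201 199 190 108  38  30  30  28 114]
195 [156 114  66  58  58  59  79 151 132 138 164 117  43  28  25  27  29  32  31 115]
196 [155 157 102  74  71  77 108 153 134 175 194 163  54  26  27  30  28  27  26 108]
197 [158 157 158 136 135 158 160 157 157 178 1
[... 2307 characters left out ...]
7 158 157 157 158 159 129 128 177 187 173 155 245 248]
225 [249 249 249 248 192 156 153 155 156 155 155 157 130 139 177 187 173 156 241 248]
226 [249 249 249 248 248 174 153 154 156 156 156 156 130 155 180 187 172 154 154 242]
227 [249 250 249 249 248 193 158 153 156 156 156 157 129 157 181 187 168 154 175 178]
228 [249 249 249 249 249 248 192 157 154 155 156 155 128 156 180 187 169 170 245 248]
229 [249 249 250 249 249 249 248 174 153 177 181 168 125 158 181 185 166 235 247 247]
230 [248 249 249 249 249 249 248 192 178 246 249 237 185 172 184 188 172 223 246 248]
231 [248 249 249 250 249 249 248 248 248 248 248 221 214 213 202 209 212 220 247 247]
[[267.2835 217.8462]] [[267.2851 220.5181]]
```

View pics/a15.png

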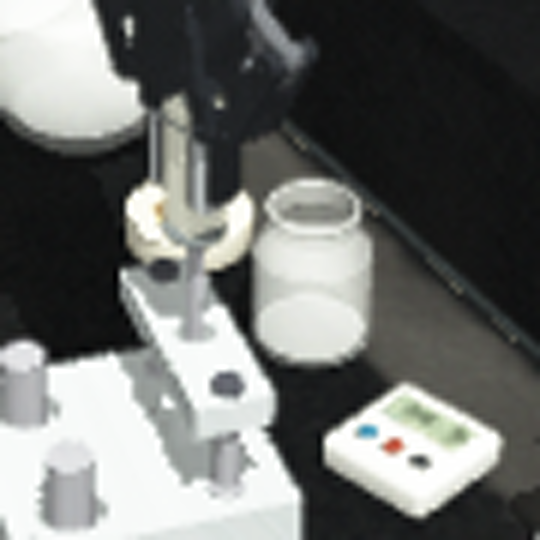

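It is still contact-free and centred. Now the last 24 mm, so the tip ends about 14 mm inside the pocket.

>>> move_arm(
  series=[
    [[0,0,-0.003,0,0,0,0.012],[0,0,-0.005,0,0,0,0.012],[0,0,-0.005,0,0,0,0.012],[0,0,-0.005,0,0,0,0.012],[0,0,-0.004,0,0,0,0.012],[0,0,-0.002,0,0,0,0.012],[0,0,0,0,0,0,0.012],[0,0,0,0,0,0,0.012],[0,0,0,0,0,0,0.012],[0,0,0,0,0,0,0.012],[0,0,0,0,0,0,0.012],[0,0,0,0,0,0,0.012]],
  ],
)

```text
clock: 23.2
position: [0.6035, -0.0637, 0.1511]
ee_rot: [0.0, 0.996, 0.087, 0.0]
contact_force: [-1.0, -0.6, -1.0]
width: 0.0196
```

```bash
python3 - <<'E'
from h import *
import pickle
np.set_printoptions(precision=4,suppress=True,linewidth=250)
s=manip.get_image("side");t=manip.get_image("top");pickle.dump((t,s),open('i6.pkl','wb'))
zoom(s,215,150,100,100,6,"pics/a16.png");zoom(t,230,150,80,80,7,"pics/a16t.png");S=manip.get_state();print(S["clock"],S["position"],S["ee_rot"],S["contact_force"],S["moment"],S["qd"])
gs=cv2.cvtColor(s["color"],cv2.COLOR_RGB2GRAY);gt=cv2.cvtColor(t["color"],cv2.COLOR_RGB2GRAY)
for r in range(196,210): print(r,gs[r,258:278])
for r in range(172,184): print(r,gt[r,262:284])
E
```

```text
23.3 [ 0.6035 -0.0637  0.151 ] [0.0001 0.9962 0.0871 0.0001] [-0.6882  0.8647 -0.9794] [ 0.0324  0.0452 -0.0048] [-0.      0.003   0.003  -0.0009 -0.0017 -0.0009]
196 [156 156 101  74  80 149 164 125 208 192 147 104  89  90  66  34  29  26  26 109]
197 [156 156 157 137 136 121 140 152 163 165 165 163 101  83  37  30  27  19  29 108]
198 [157 158 157 158 160 161 147 126 123 126 128 140 102  43  28  31  29  19  28 110]
199 [184 179 160 157 158 160 162 160 127 131 129 154 157  76  31  28  18  17  31 111]
200 [245 249 177 156 158 158 159 162 128 131 127 153 156 108  48  31  20  21  31 114]
201 [205 248 177 159 157 159 160 162 128 132 128 153 157 158 108  42  21  21  29 113]
202 [142 245 194 160 158 158 159 161 129 138 135 157 157 157 178  81  25  18  28 106]
203 [142 205 248 196 159 157 163 174 131 176 178 170 170 179 247 198  57  16  28 121]
204 [135 142 245 249 195 176 160 162 134 175 177 162 218 248 249 249 109  23  31 126]
205 [128 141 205 248 249 245 176 161 148 178 176 165 190 243 249 249 198  77  30 103]
206 [ 68 131 141 245 249 249 230 191 166 190 191 187 229 248 249 249 249 189 
[... 650 characters left out ...]
0   9  12  11   5  49  31  98 255 255 255]
177 [188 171 175 160 137 145  47 173 159 144 148 143 146 116 142 101 162 185 235 255 255 255]
178 [180 183 184 182 167 146 121 186 181 184 185 177 163 176 186 223 255 255 255 255 255 254]
179 [177 177 178 179 185 166 158 184 186 190 186 173 166 171 216 255 255 255 255 254 254 253]
180 [171 173 179 176 179 176 150 161 145 184 183 182 171 179 255 255 255 254 254 254 254 254]
181 [255 173 170 173 176 178 162 235 109 132 128 163 228 254 255 255 254 254 254 254 254 254]
182 [255 254 254 255 175 165 255 255 245 242 238 251 255 255 255 254 254 254 254 254 254 254]
183 [243 250 255 255 254 251 255 255 255 255 255 255 255 254 254 253 253 253 254 254 254 255]
```

View pics/a16.png

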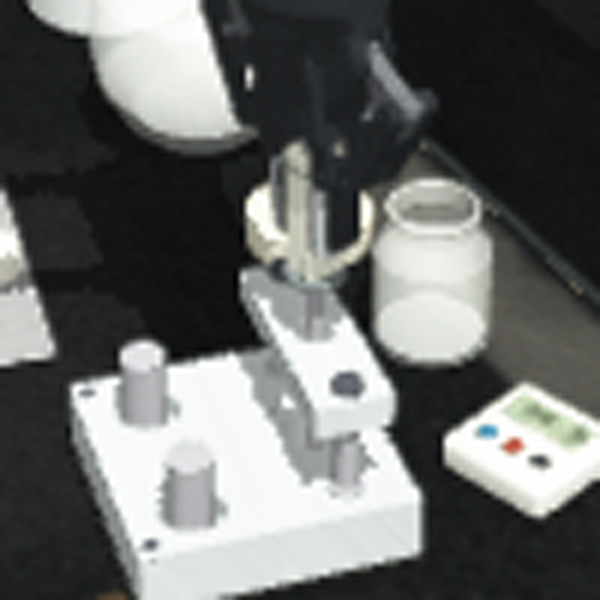

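View pics/a16t.png

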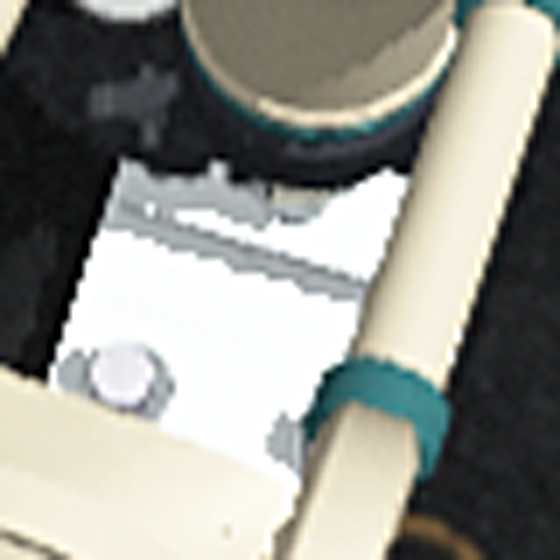

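The side view shows the collar 30 mm above the bridge. The stem (col ~266.9) is in the hole (col 267.1), both pellets are upright, and no contact force shows. I'm handing it in.

```bash
python3 - <<'E'
from rig import manip
S=manip.get_state();print(S["clock"],S["position"],S["width"]);print(manip.sign_off())
E
```

```text
23.3 [ 0.60347183 -0.06373435  0.1509808 ] 0.019513700763618125
the job is handed in; nothing more can be done
None
```

The job is done and handed in at 23.3 s of the 72 s allowed: both pellets are in the wells, and the arm is holding the probe still in the guide hole.

- **Pellets:** each went down until it touched the well floor (4–6 N) and was then released. They stand upright. The triangulated tops are at z = 0.065 m (left) and 0.064 m (right), against 0.065 m expected; the two views disagreed by about 3 mm on the right one.
- **Probe position:** it was gripped at the handle point and lowered straight down. In the last clear views the stem was within about 0.6 mm of the hole centre. The top view was partly blocked at the end, so the final centring rests on the side view and the arm's own position. The tool reads vertical.
- **Contact:** the force reading stayed at noise level (about 1 N) on the whole way in.
- **Tip depth:** the tip is at about z = 0.020–0.022 m, so 13–15 mm into the pocket and 9–11 mm above its floor.
- **Checks that disagreed:**
  - Tip height by the side camera came out about 1.5 mm higher than by the arm; both are safe.
  - The hole centre measured directly differed by about 0.8–1.2 mm per axis from the midpoint of the screw heads, so I aimed between the two.

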